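# Put the lids on the washed spice canisters

### The job

The shop's four spice canisters and their lids have been washed and have dried on the counter: close each canister with the lid that belongs to it, every lid lowered on rather than dropped, lying flat and fully home with its plate on the rim all round. Leave the canisters standing where they are, and do not disturb the brass coffee pot or the closed glass jar.

Things in the scene. Friction and masses are not known exactly. Their poses are not given: they have to be found in the camera images.
- tall_lid_center (a point): Smaller round lid of bare steel, loose, lying right side up (z up), 0.1 to 0.2 kg. Sizes in mm: plate 92 in diameter, 3 thick; under it a plug 12 deep, diameter 71, tapering to 56 at the bottom; on it in the middle a round black knob 28 in diameter, 30 tall. This point: lid's middle, half of its 45 height: 22.5 above its bottom, 7.5 above the plate's top, 10.5 above the plate's underside.
- wide_lid_center (a point): Larger round lid of bare steel, loose, lying right side up (z up), 0.1 to 0.2 kg. Sizes in mm: plate 124 in diameter, 3 thick; under it a plug 12 deep, diameter 103, tapering to 88 at the bottom; on it in the middle a round black knob 28 in diameter, 30 tall. This point: lid's middle, half of its 45 height: 22.5 above its bottom, 7.5 above the plate's top, 10.5 above the plate's underside.
- square_lid_center (a point): Square lid of bare steel, loose, lying right side up (z up), 0.1 to 0.2 kg. Sizes in mm: plate 100 x 100, sides along x and y, 3 thick; under it a plug 12 deep, 79 x 79, tapering to 64 x 64 at the bottom; on it in the middle a black bar handle 56 long (along x), 16 wide, 30 tall. This point: lid's middle, half of its 45 height: 22.5 above its bottom, 7.5 above the plate's top, 10.5 above the plate's underside.
- oblong_lid_center (a point): Oblong lid of bare steel, loose, lying right side up (z up), 0.1 to 0.2 kg. Sizes in mm: plate 136 (x) x 88 (y), 3 thick; under it a plug 12 deep, 115 x 67, tapering to 100 x 52 at the bottom; on it in the middle a black bar handle 56 long (along x), 16 wide, 30 tall. This point: lid's middle, half of its 45 height: 22.5 above its bottom, 7.5 above the plate's top, 10.5 above the plate's underside.
- tall_can_mouth (a point): The open, empty round canister, narrower and taller than the other; bare steel, loose, upright, under 0.4 kg. Sizes in mm: 84 in diameter, 130 high, mouth 78 across, wall 3. This point: centre of its mouth, level with the rim. Round; z up. The smaller round lid belongs on it; fully on, its plate lies on the rim and its listed point is 10.5 above this one.
- wide_can_mouth (a point): The open, empty round canister, wider and lower than the other; bare steel, loose, upright, under 0.4 kg. Sizes in mm: 116 in diameter, 90 high, mouth 110 across, wall 3. This point: centre of its mouth, level with the rim. Round; z up. The larger round lid belongs on it; fully on, its plate lies on the rim and its listed point is 10.5 above this one.
- square_can_mouth (a point): The open, empty square canister; bare steel, loose, upright, under 0.4 kg. Sizes in mm: 92 x 92, 110 high, mouth 86 x 86, wall 3. This point: centre of its mouth, level with the rim. x and y along its sides; z up. The square lid belongs on it; fully on, its plate lies on the rim and its listed point is 10.5 above this one.
- oblong_can_mouth (a point): The open, empty oblong canister; bare steel, loose, upright, under 0.4 kg. Sizes in mm: 128 (x) x 80 (y), 100 high, mouth 122 x 74, wall 3. This point: centre of its mouth, level with the rim. x along its long sides; z up. The oblong lid belongs on it; fully on, its plate lies on the rim and its listed point is 10.5 above this one.
- coffee_pot: Bystander: small open brass coffee pot, 88 mm wide and 90 mm tall with a long thin handle rising along its x to 165 mm from the middle; loose; origin at the centre of its underside. To be left alone.
- glass_jar: Bystander: closed amber glass jar with metal cap, 80 mm wide and 130 mm tall; loose; origin at the centre of its underside. To be left alone. (Far ahead on the right stands a fixed white counter scale, 80 mm tall.)
Things that resemble listed ones, but are neither listed nor needed, are in the scene too. Leave any brown or pink look-alike of the part that bears oblong_lid_center alone. Leave any red look-alike of the part that bears tall_lid_center alone.

How it is judged:
At the end, for the whole second after the job is handed in: Each of the four lids is on its own canister: within 8 mm of the mouth's centre, its plate resting on the rim (height within 4 mm), level within 0.07 rad; all canisters upright within 0.07 rad; everything released and at rest (below 0.02 m/s) (horizontal distance between tall_lid_center and tall_can_mouth below 0.008 m and z of tall_lid_center in the frame of tall_can_mouth between 0.006 and 0.0145 m and angle between each of tall_lid_center, tall_can_mouth, wide_lid_center, wide_can_mouth, square_lid_center, square_can_mouth, oblong_lid_center, oblong_can_mouth's own z axis and vertical below 0.07 rad and linear speed of each of tall_lid, tall_can, wide_lid, wide_can, square_lid, square_can, oblong_lid, oblong_can below 0.02 m/s and horizontal distance between wide_lid_center and wide_can_mouth below 0.008 m and z of wide_lid_center in the frame of wide_can_mouth between 0.006 and 0.0145 m and horizontal distance between square_lid_center and square_can_mouth below 0.008 m and z of square_lid_center in the frame of square_can_mouth between 0.006 and 0.0145 m and horizontal distance between oblong_lid_center and oblong_can_mouth below 0.008 m and z of oblong_lid_center in the frame of oblong_can_mouth between 0.006 and 0.0145 m); the robot touches nothing.
It fails at once if a lid is dropped or thrown (faster than 0.7 m/s with no finger on it) ((linear speed of tall_lid above 0.7 m/s and contact force between the fingers and tall_lid below 0.05 N) or (linear speed of wide_lid above 0.7 m/s and contact force between the fingers and wide_lid below 0.05 N) or (linear speed of square_lid above 0.7 m/s and contact force between the fingers and square_lid below 0.05 N) or (linear speed of oblong_lid above 0.7 m/s and contact force between the fingers and oblong_lid below 0.05 N)).
It fails at once if a canister is pushed more than 50 mm from its place or knocked over (distance of any of tall_can_mouth, wide_can_mouth, square_can_mouth, oblong_can_mouth from where it was at the start of the episode above 0.05 m).
It fails at once if the brass coffee pot is moved more than 30 mm or tipped (distance of coffee_pot from where it was at the start of the episode above 0.03 m or angle between coffee_pot's own z axis and vertical above 0.3 rad).
It fails at once if the glass jar is moved more than 30 mm or tipped (distance of glass_jar from where it was at the start of the episode above 0.03 m or angle between glass_jar's own z axis and vertical above 0.3 rad).
It also fails if it takes over 120 s, if anything falls off the work surface, if the arm or the gripper's body presses on something with over 40 N, if the wrist force passes 120 N, or if a joint passes its speed limit or range.

### The arm

A 7-joint arm with a two-finger parallel gripper is mounted at the origin on the work surface. World frame = base frame: x ahead of the robot, y to its left, z up, the work surface at z = 0. Lengths are in m, angles in rad, forces in N, time in s.
With the tool pointing down it reaches from about 0.4 to 0.875 m from the base axis. Payload 19.3 kg.
Tool frame: the origin (TCP) lies between the finger pads; the fingertips stand 17 mm ahead of it and the grasp point (between the pads) lies 2 mm behind it; x points along the fingers, y is the direction in which the jaws open and shut, and the axes are right-handed (so a half turn about x gives the same grasp; the last joint's range is limited). The gripper opens to 85 mm and grips with 20 to 120 N. Pads are 22 mm wide; open, the fingers measure 114 mm over their backs; the gripper's body (76 mm by 85 mm) begins 54 mm behind the grasp point. The pads swing forward as they close: fully open they stand 13 mm farther back than shut.
Start: joints at [1.21, 0.521, -0.036, 1.599, 0.021, 1.021, -0.113], TCP at [0.179, -0.599, 0.223] pointing down, gripper open.
Joint ranges: [-2.91, 2.91], [-0.3, 2.13], [-1.5, 1.42], [0.17, 2.43], [-1.26, 4.41], [0.16, 1.93], [-2.52, 2.52]. Speed limits (rad/s): [1.89, 1.89, 2.39, 2.39, 3.01, 3.01, 3.01].

### API

Orientations are given as [roll, pitch, yaw] about the fixed x, y, z axes, in that order (R = Rz(yaw) Ry(pitch) Rx(roll)).
In Python, from workcell import bot gives the robot as it stands.
- The arm moves only by the shell command python3 -m creep 'ROWS' [FORCE]. ROWS is JSON, a list of rows, each an object of numbers: "wx", "wy", "wz": the turn, a rotation vector about the tool's x, y, z in degrees; "tx", "ty", "tz": the shift along the tool's x, y, z in m; "claw": the closure, from 0 (fully open) to 1 (shut). A call has 1 to 8 rows; each row is the pose to reach, as a shift and turn from the pose measured when the call began, along the tool's axes at that moment; what a row does not reach only later rows make up. A row lasts 1/10 s, in which the tool goes at most 50 mm and 8.59 degrees, less where a joint would pass 70% of its speed; a pose out of reach is approached as far as the arm can. A call with a gripper value outside its range is refused whole. The fingers move at their own pace and stop on an object; FORCE is the grip in N (left out, the last holds). Time passes only in rows, so rows that repeat a pose let the fingers close. It gives the time, the measured TCP pose, the force and the opening at its end, in the units of the state.
- bot.observe(): the state, without advancing time (a new reading comes with each control period).
- bot.grab_frame(name): name is "side" or "top" or "wrist"; returns the picture (420x560x3 uint8, blue, green, red); there is no depth.
- bot.get_calibration(name): a dict with "fx", "fy", "cx", "cy" (pixels), "R" (3x3) and "t" (3): a world point X has camera coordinates R X + t. Camera axes: x right, y down, z forward; pixel columns grow to the right and rows downward; lengths in m; the calibration is good to about 2 mm. A picture is of the moment at which its call begins: read the wrist's pose just before it. get_calibration takes no time and is no camera call; for the wrist camera it gives the pose at the moment of the call.
- bot.job_done(): hands the job in, once; it reports no verdict.
The state is a dict: "clock": time; "qpos": joint angles; "qd": joint speeds; "joint_efforts": joint torques, N m; "position": TCP position; "tool_rot": TCP orientation; "force": force on the tool from outside, world axes, zero at the start; "moment": the same for the moment, N m; "grip_width": finger opening in m.
Only numpy, scipy, OpenCV 4.12 (cv2) and the standard library are available. Lean on these libraries where they do the work, as an engineer would, in place of code of your own. Each camera call takes 0.05 s, during which the arm holds its last target.

## Working session

There is one attempt and no reset: what is moved stays moved. The work goes in short steps, Python scripts to look and compute and a shell command to move; the robot and the scene stay as the last step left them, time stands still between calls to the robot, and variables do not carry over. Pictures are saved under pics/ and viewed, and the job is handed in when it is done.

```bash
ls; mkdir -p pics
python3 - <<'E'
from workcell import bot
import cv2
print(bot.observe())
for n in ["side","top","wrist"]:
    cv2.imwrite(f"pics/{n}0.png",bot.grab_frame(n)); c=bot.get_calibration(n); print(n,c)
E
```

```text
pics
{'clock': 0.0, 'qpos': array([ 1.20977861,  0.52203823, -0.03631773,  1.60000494,  0.02122698,
        1.02111317, -0.11279226]), 'qd': array([-8.71204082e-05,  1.39429730e-04, -1.24712205e-03,  2.05514740e-03,
       -8.44001467e-04, -6.50958812e-05, -1.34659662e-03]), 'joint_efforts': array([-3.83016828e-03, -9.27111053e+01,  1.97842620e+00, -3.69944143e+01,
        1.76056096e-02,  8.12931452e-03, -2.45136357e-05]), 'position': array([ 0.17905839, -0.59843139,  0.22221187]), 'tool_rot': array([-1.475135  ,  1.56961824,  1.9572788 ]), 'force': array([-0.33111208,  0.34597889, -0.0245911 ]), 'moment': array([-0.00238341,  0.00469613, -0.00680064]), 'grip_width': 0.08544954346360097}
side {'fx': 519.8510267234824, 'fy': 519.8510267234824, 'cx': 282.8026991684077, 'cy': 206.34392683834946, 'R': array([[-0.9077736 , -0.41943019, -0.0050406 ],
       [-0.28828511,  0.63257494, -0.71884675],
       [ 0.30469458, -0.65109697, -0.69515031]]), 't': array([0.38228651, 0.19287457, 1.62869758])}
top {'fx': 429.9142942870174, 'fy': 429.9142942870174, 'cx': 279.06909660707026, 'cy': 208.85437367684307, 'R': array([[ 2.83072410e-03, -9.99995984e-01,  1.41242190e-04],
       [-9.98902594e-01, -2.83423212e-03, -4.67501394e-02],
       [ 4.67503520e-02, -8.75044326e-06, -9.98906604e-01]]), 't': array([0.01254051, 0.44835085, 1.82661521])}
wrist {'fx': 302.1611976998823, 'fy': 302.1611976998823, 'cx': 271.1617540188393, 'cy': 204.09966077470722, 'R': array([[ 2.87395339e-01, -9.57812004e-01, -2.91048228e-04],
       [-9.18809228e-01, -2.75778204e-01,  2.82375609e-01],
       [-2.70543012e-01, -8.08860159e-02, -9.59303878e-01]]), 't': array([-0.62526295, -0.0373002 ,  0.37901966])}
```

View pics/top0.png

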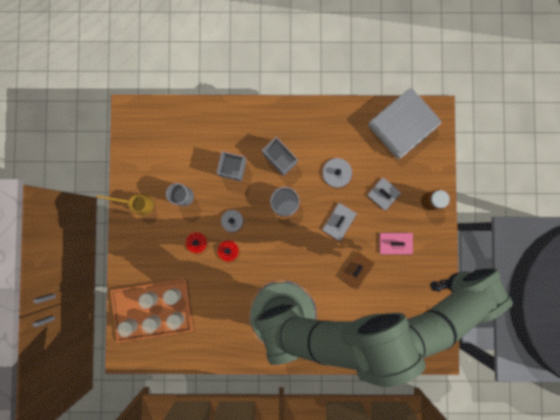

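View pics/side0.png

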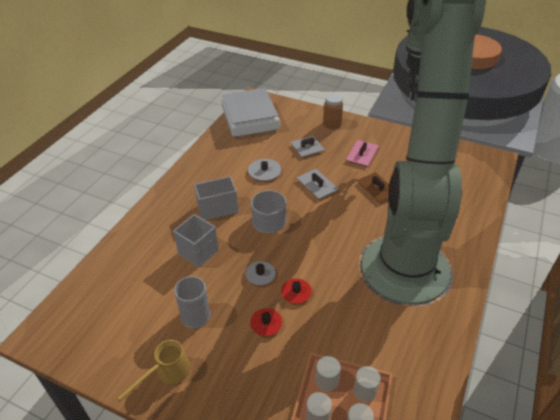

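View pics/wrist0.png

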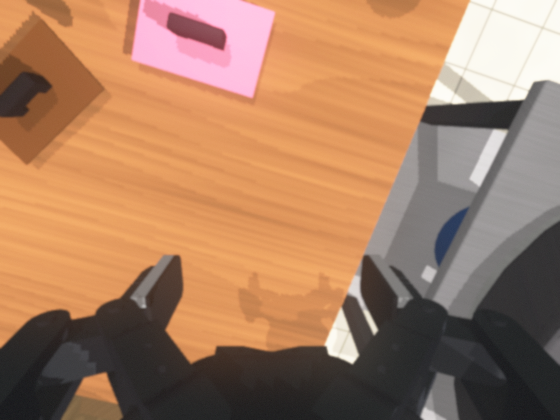

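Run:
```python
import cv2
a=cv2.imread("pics/top0.png")[130:290,120:460]; cv2.imwrite("pics/top0z.png",cv2.resize(a,None,fx=2.35,fy=2.35,interpolation=cv2.INTER_CUBIC))
a=cv2.imread("pics/side0.png")[80:390,130:420]; cv2.imwrite("pics/side0z.png",cv2.resize(a,None,fx=1.9,fy=1.9,interpolation=cv2.INTER_CUBIC))
```

```text
(no output)
```

View pics/top0z.png

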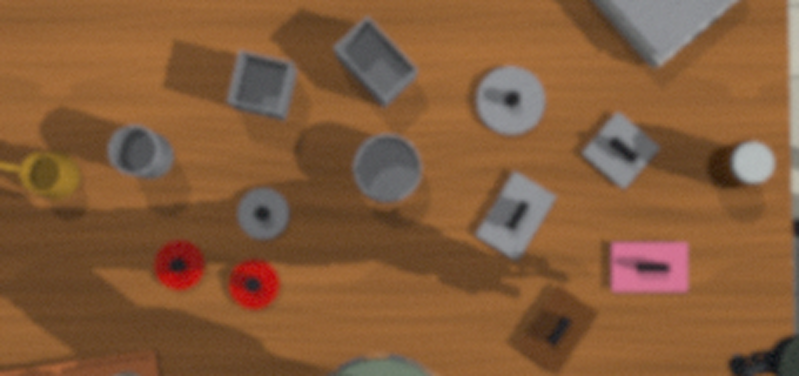

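View pics/side0z.png

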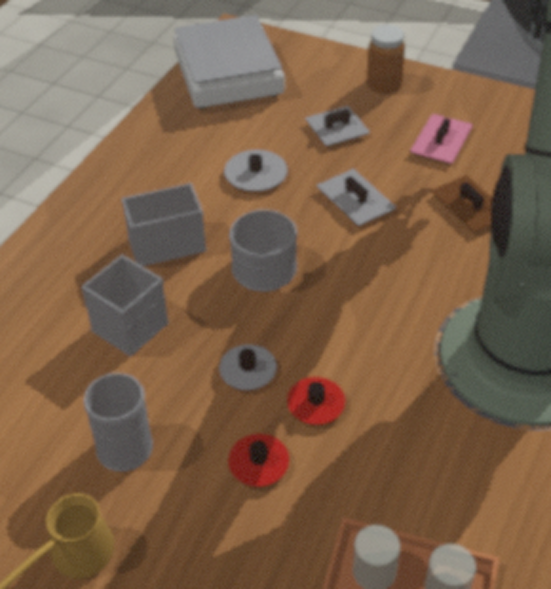

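The top view shows four steel lids: tall lid (232,221), wide lid (337,172), oblong lid (339,221) and square lid (383,193). The look-alikes are red at (196,242) and (228,251), pink at (396,243) and brown at (355,268). Only the grey ones fit "bare steel". The canisters are tall (179,195), square (231,166), oblong (279,156) and wide (285,202).

Next I'll measure the positions.

```bash
cat > h.py <<'E'
import numpy as np, cv2, json
from scipy.spatial.transform import Rotation as Ro
def ray(c,px,z):
    R=np.array(c["R"]);t=np.array(c["t"]);px=np.atleast_2d(np.array(px,float))
    o=-R.T@t
    d=np.c_[(px[:,0]-c["cx"])/c["fx"],(px[:,1]-c["cy"])/c["fy"],np.ones(len(px))]@R
    return o+d*((z-o[2])/d[:,2])[:,None]
def proj(c,X):
    p=np.array(c["R"])@np.array(X,float)+c["t"]; return np.array([c["fx"]*p[0]/p[2]+c["cx"],c["fy"]*p[1]/p[2]+c["cy"]])
E
python3 - <<'E'
from h import *
from workcell import bot
im=cv2.imread("pics/top0.png"); c=bot.get_calibration("top")
hsv=cv2.cvtColor(im,cv2.COLOR_BGR2HSV)
m=((hsv[...,1]<75)).astype(np.uint8)*255
m=cv2.morphologyEx(m,cv2.MORPH_CLOSE,np.ones((3,3)))
cv2.imwrite("pics/m.png",m)
n,l,s,ce=cv2.connectedComponentsWithStats(m)
names={"tall_lid":(232,221,.015),"wide_lid":(337,172,.015),"oblong_lid":(339,221,.015),"square_lid":(383,193,.015),"tall_can":(179,195,.13),"square_can":(231,166,.11),"oblong_can":(279,156,.1),"wide_can":(285,202,.09)}
for k,(u,v,z) in names.items():
    i=l[v-4:v+5,u-6:u+7].max()
    w=l[v-4:v+5,u-6:u+7]; i=np.bincount(w[w>0]).argmax() if (w>0).any() else 0
    cs,_=cv2.findContours((l==i).astype(np.uint8),cv2.RETR_EXTERNAL,cv2.CHAIN_APPROX_NONE)
    cn=cs[0][:,0,:]; P=ray(c,cn,z)[:,:2].astype(np.float32)
    r=cv2.minAreaRect(P); e=cv2.minEnclosingCircle(P)
    print(k,s[i],"rect",np.round(r[0],4),np.round(r[1],3),round(r[2],1),"circ",np.round(e[0],4),round(e[1],4), "R",round(float(np.hypot(*r[0])),3))
E
```

```text
tall_lid [221 210  22  22 388] rect [0.3979 0.2162] [0.089 0.09 ] 0.2 circ [0.3979 0.216 ] 0.0471 R 0.453
wide_lid [322 158  30  30 688] rect [ 0.6047 -0.2315] [0.124 0.125] 89.7 circ [ 0.606  -0.2332] 0.0639 R 0.647
oblong_lid [323 203  33  38 708] rect [ 0.3947 -0.2412] [0.093 0.142] 58.5 circ [ 0.3952 -0.242 ] 0.0789 R 0.463
square_lid [368 178  32  32 598] rect [ 0.5147 -0.4316] [0.106 0.106] 49.2 circ [ 0.515  -0.4319] 0.0673 R 0.672
tall_can [166 183  28  23 485] rect [0.4987 0.4135] [0.111 0.082] 63.7 circ [0.5011 0.4124] 0.0566 R 0.648
square_can [217 152  29  29 629] rect [0.618 0.209] [0.108 0.1  ] 77.1 circ [0.6174 0.2095] 0.0681 R 0.652
oblong_can [262 138  35  37 712] rect [0.6613 0.0138] [0.14  0.088] 43.2 circ [0.6604 0.0136] 0.0764 R 0.661
wide_can [270 187  29  29 671] rect [ 0.4769 -0.0063] [0.115 0.115] 0.2 circ [ 0.4762 -0.0072] 0.0603 R 0.477
```

View pics/m.png

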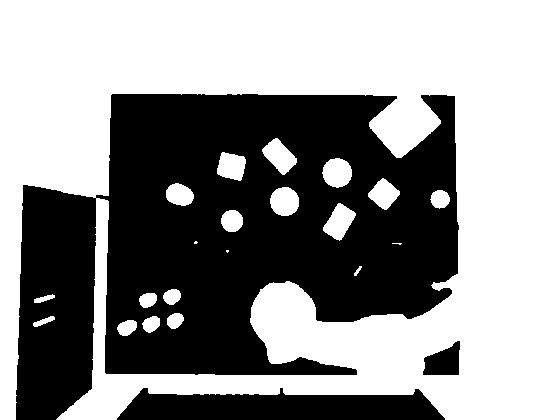

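```bash
cat >> h.py <<'E'
def go(s,pos,ang):
    """pos TCP target, ang = world heading (deg) of the jaw axis (mod 180), tool straight down"""
    R0=Ro.from_euler("xyz",s["tool_rot"]).as_matrix()
    best=None
    for a in (ang,ang+180):
        a=np.radians(a); y=np.array([np.cos(a),np.sin(a),0]); x=np.array([0,0,-1.]); R1=np.c_[x,y,np.cross(x,y)]
        w=np.degrees(Ro.from_matrix(R0.T@R1).as_rotvec())
        print("  turn",np.round(w,1),"j7 now",round(float(s["qpos"][6]),2))
    print("  shift",np.round(R0.T@(np.array(pos)-s["position"]),4))
def info(s):
    R0=Ro.from_euler("xyz",s["tool_rot"]).as_matrix()
    print("t",round(s["clock"],2),"pos",np.round(s["position"],4),"jaw",round(float(np.degrees(np.arctan2(R0[1,1],R0[0,1]))),1),"toolx",np.round(R0[:,0],3),"toolz",np.round(R0[:,2],3),"q",np.round(s["qpos"],2),"F",np.round(s["force"],1),"w",round(s["grip_width"],4))
E
python3 - <<'E'
from h import *
from workcell import bot
s=bot.observe(); info(s)
c=bot.get_calibration("wrist"); R=np.array(c["R"]); o=-R.T@c["t"]; print("cam",o,"fwd",R[2],"right",R[0])
R0=Ro.from_euler("xyz",s["tool_rot"]).as_matrix(); print("cam in tool",R0.T@(o-s["position"]),"fwd",R0.T@R[2])
for z in (0.015,.1): print(ray(c,[[0,0],[560,0],[280,100],[280,200]],z))
E
```

```text
t 0.15 pos [ 0.1791 -0.5985  0.2224] jaw -73.3 toolx [-0.     0.001 -1.   ] toolz [-0.958 -0.287  0.   ] q [ 1.21  0.52 -0.04  1.6   0.02  1.02 -0.11] F [0.5 0.6 0.3] w 0.0852
cam [ 0.24796701 -0.57851355  0.37394571] fwd [-0.27054301 -0.08088602 -0.95930388] right [ 2.87395339e-01 -9.57812004e-01 -2.91048228e-04]
cam in tool [-0.15159169  0.00044945 -0.07171713] fwd [9.59317390e-01 7.67078634e-04 2.82328809e-01]
[[ 0.27674152 -0.27727163  0.015     ]
 [ 0.44293154 -0.83132485  0.015     ]
 [ 0.26645069 -0.58323288  0.015     ]
 [ 0.15491947 -0.61770488  0.015     ]]
[[ 0.26992759 -0.34860711  0.1       ]
 [ 0.39676304 -0.77145797  0.1       ]
 [ 0.26207367 -0.58211532  0.1       ]
 [ 0.17695356 -0.60842419  0.1       ]]
```

Run:
```python
from h import *
from workcell import bot
s=bot.observe(); go(s,[0.515,-.432,.23],-41)
```

```text
turn [-32.3  -0.    0. ] j7 now -0.11
  turn [1.477e+02 1.000e-01 0.000e+00] j7 now -0.11
  shift [-0.0076 -0.0632 -0.3696]
```

```bash
python3 -m creep '[{"tx":-0.008,"ty":-0.063,"tz":-0.37,"wx":-32},{"tx":-0.008,"ty":-0.063,"tz":-0.37,"wx":-32},{"tx":-0.008,"ty":-0.063,"tz":-0.37,"wx":-32},{"tx":-0.008,"ty":-0.063,"tz":-0.37,"wx":-32},{"tx":-0.008,"ty":-0.063,"tz":-0.37,"wx":-32},{"tx":-0.008,"ty":-0.063,"tz":-0.37,"wx":-32},{"tx":-0.008,"ty":-0.063,"tz":-0.37,"wx":-32},{"tx":-0.008,"ty":-0.063,"tz":-0.37,"wx":-32}]' 40
cat > look.py <<'E'
import sys
from h import *
from workcell import bot
s=bot.observe(); info(s); c=bot.get_calibration("wrist"); im=bot.grab_frame("wrist"); n=sys.argv[1]
cv2.imwrite(f"pics/{n}.png",im); json.dump({k:(v.tolist() if hasattr(v,"tolist") else v) for k,v in c.items()},open(f"{n}.json","w"))
E
python3 look.py w1
```

```text
t 0.15 pos [ 0.1791 -0.5985  0.2224] jaw -73.3 toolx [-0.     0.001 -1.   ] toolz [-0.958 -0.287  0.   ] q [ 1.21  0.52 -0.04  1.6   0.02  1.02 -0.11] F [0.5 0.6 0.3] w 0.0852$[0]: bad value
```

```bash
python3 -m creep '[{"wx":0,"wy":0,"wz":0,"tx":-0.008,"ty":-0.01,"tz":-0.04,"claw":0}]' 40; echo; python3 -m creep '[{"tx":-0.008,"ty":-0.02,"tz":-0.04,"claw":0}]'
```

```text
clock: 0.3
position: [0.2099, -0.5792, 0.2294]
tool_rot: [-0.588, 1.567, 2.838]
force: [-0.2, -0.7, 0.5]
grip_width: 0.0856
$[0]: bad value
```

Run:
```python
from h import *
from workcell import bot
s=bot.observe(); go(s,[0.515,-.432,.23],-41)
```

```text
turn [-32.7   0.1   0.2] j7 now -0.18
  turn [147.3   0.2  -0.2] j7 now -0.18
  shift [-0.0014 -0.0558 -0.3341]
```

```bash
python3 -m creep '[{"wx":-33,"wy":0,"wz":0,"tx":0,"ty":-0.056,"tz":-0.334,"claw":0},{"wx":-33,"wy":0,"wz":0,"tx":0,"ty":-0.056,"tz":-0.334,"claw":0},{"wx":-33,"wy":0,"wz":0,"tx":0,"ty":-0.056,"tz":-0.334,"claw":0},{"wx":-33,"wy":0,"wz":0,"tx":0,"ty":-0.056,"tz":-0.334,"claw":0},{"wx":-33,"wy":0,"wz":0,"tx":0,"ty":-0.056,"tz":-0.334,"claw":0},{"wx":-33,"wy":0,"wz":0,"tx":0,"ty":-0.056,"tz":-0.334,"claw":0},{"wx":-33,"wy":0,"wz":0,"tx":0,"ty":-0.056,"tz":-0.334,"claw":0},{"wx":-33,"wy":0,"wz":0,"tx":0,"ty":-0.056,"tz":-0.334,"claw":0}]' 40
python3 look.py w1
```

```text
clock: 1.1
position: [0.5195, -0.4276, 0.2279]
tool_rot: [-1.911, 1.567, 2.097]
force: [-0.7, 0.2, -0.4]
grip_width: 0.0852
t 1.1 pos [ 0.5195 -0.4276  0.2279] jaw -40.4 toolx [-0.002  0.003 -1.   ] toolz [-0.648 -0.762 -0.001] q [ 0.74  0.6  -0.22  1.44  0.14  1.11 -0.21] F [-0.7  0.2 -0.4] w 0.0852
```

View pics/w1.png

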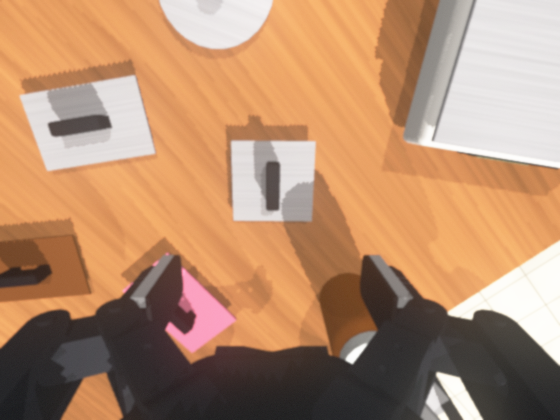

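The wrist view shows the square steel lid at (273,181) with its bar upright in the image. The oblong steel lid is at (88,123), with the brown and pink look-alikes below it. I'll measure the square and oblong lids.

```bash
cat > meas.py <<'E'
from h import *
def plate(n,seed,z=.015,smax=60,vmin=60,box=110,dark=True):
    im=cv2.imread(f"pics/{n}.png"); c=json.load(open(f"{n}.json"))
    hsv=cv2.cvtColor(im,cv2.COLOR_BGR2HSV); u,v=seed
    m=((hsv[...,1]<smax)&(hsv[...,2]>vmin)).astype(np.uint8)
    w=np.zeros_like(m); w[max(0,v-box):v+box,max(0,u-box):u+box]=1; m*=w
    m=cv2.morphologyEx(m,cv2.MORPH_OPEN,np.ones((3,3)))
    cnt,l,st,_=cv2.connectedComponentsWithStats(m); 
    w=l[max(0,v-40):v+40,max(0,u-40):u+40]; i=np.bincount(w[w>0]).argmax()
    cs,_=cv2.findContours((l==i).astype(np.uint8),cv2.RETR_EXTERNAL,cv2.CHAIN_APPROX_NONE); cn=max(cs,key=len)[:,0,:]
    P=ray(c,cn,z)[:,:2].astype(np.float32); r=cv2.minAreaRect(P); e=cv2.minEnclosingCircle(P)
    print(n,"bbox",st[i][:4],"rect",np.round(r[0],4),np.round(r[1],4),round(r[2],1),"circ",np.round(e[0],4),round(e[1]*2,4))
    if dark:
        d=((hsv[...,2]<75)).astype(np.uint8); k=np.zeros_like(d); cv2.fillPoly(k,[cv2.convexHull(cn)],1); d*=k
        cs,_=cv2.findContours(d,cv2.RETR_EXTERNAL,cv2.CHAIN_APPROX_NONE); cn=max(cs,key=cv2.contourArea)[:,0,:]
        Q=ray(c,cn,.045)[:,:2].astype(np.float32); q=cv2.minAreaRect(Q)
        print("   dark: rect@.045",np.round(q[0],4),np.round(q[1],4),round(q[2],1))
    return r,e
E
python3 - <<'E'
from meas import *
plate("w1",(273,181)); plate("w1",(88,123))
E
```

```text
w1 bbox [231 140  84  81] rect [ 0.5159 -0.4335] [0.1004 0.1007] 49.4 circ [ 0.5155 -0.4336] 0.1389Traceback (most recent call last):
  File "<stdin>", line 2, in <module>
  File "meas.py", line 15, in plate
    cs,_=cv2.findContours(d,cv2.RETR_EXTERNAL,cv2.CHAIN_APPROX_NONE); cn=max(cs,key=cv2.contourArea)[:,0,:]
                                                                         ~~~^^^^^^^^^^^^^^^^^^^^^^^^
ValueError: max() iterable argument is empty
```

```bash
sed -i 's/hsv\[...,2\]<75/hsv[...,2]<100/' meas.py
python3 - <<'E'
from meas import *
print(cv2.imread("pics/w1.png")[186,272])
plate("w1",(273,181)); plate("w1",(88,123))
from workcell import bot
s=bot.observe(); go(s,[0.516,-.4335,.15],-40.6); go(s,[0.516,-.4335,.037],-40.6)
E
```

```text
[76 77 86]
w1 bbox [231 140  84  81] rect [ 0.5159 -0.4335] [0.1004 0.1007] 49.4 circ [ 0.5155 -0.4336] 0.1389
   dark: rect@.045 [ 0.517  -0.4318] [0.0534 0.0135] 49.4
w1 bbox [ 21  75 134  96] rect [ 0.3965 -0.243 ] [0.0885 0.1371] 58.6 circ [ 0.3967 -0.2439] 0.1603
   dark: rect@.045 [ 0.4023 -0.247 ] [0.014  0.0645] 58.6
  turn [0.1 0.  0.2] j7 now -0.21
  turn [-179.9   -0.4    0. ] j7 now -0.21
  shift [0.0779 0.002  0.0033]
  turn [0.1 0.  0.2] j7 now -0.21
  turn [-179.9   -0.4    0. ] j7 now -0.21
  shift [0.1909 0.0025 0.0033]
```

```bash
python3 -m creep '[{"wx":0,"wy":0,"wz":0.2,"tx":0.04,"ty":0.002,"tz":0.003,"claw":0},{"wx":0,"wy":0,"wz":0.2,"tx":0.08,"ty":0.002,"tz":0.003,"claw":0},{"wx":0,"wy":0,"wz":0.2,"tx":0.12,"ty":0.002,"tz":0.003,"claw":0},{"wx":0,"wy":0,"wz":0.2,"tx":0.15,"ty":0.002,"tz":0.003,"claw":0},{"wx":0,"wy":0,"wz":0.2,"tx":0.17,"ty":0.002,"tz":0.003,"claw":0},{"wx":0,"wy":0,"wz":0.2,"tx":0.185,"ty":0.002,"tz":0.003,"claw":0},{"wx":0,"wy":0,"wz":0.2,"tx":0.19,"ty":0.002,"tz":0.003,"claw":0},{"wx":0,"wy":0,"wz":0.2,"tx":0.19,"ty":0.002,"tz":0.003,"claw":0}]' 40
python3 look.py w2
```

```text
clock: 1.95
position: [0.5154, -0.4334, 0.0379]
tool_rot: [-0.808, 1.57, -3.086]
force: [-0.4, 0.5, 0.3]
grip_width: 0.0854
t 1.95 pos [ 0.5154 -0.4334  0.0379] jaw -40.6 toolx [-0.001 -0.    -1.   ] toolz [-0.65  -0.76   0.001] q [ 0.73  0.82 -0.19  1.57  0.2   0.77 -0.25] F [-0.4  0.5  0.3] w 0.0854
```

View pics/w2.png

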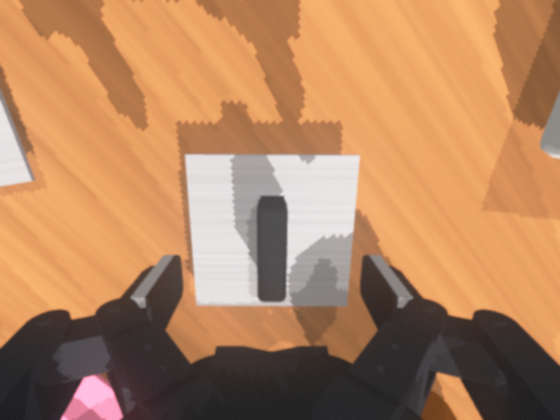

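Run:
```python
from meas import *
plate("w2",(273,230),box=200)
c=json.load(open("w2.json")); print(proj(c,[.5154,-.4334,.0379]),proj(c,[.5154,-.4334,.045]))
```

```text
w2 bbox [185 154 175 152] rect [ 0.5158 -0.4338] [0.1002 0.1009] 49.5 circ [ 0.5159 -0.4338] 0.1405
   dark: rect@.045 [ 0.5179 -0.4308] [0.0593 0.0148] 50.2
[270.45068062 251.16722984] [270.4195259  257.01409023]
```

The square lid is centred on the TCP to within 1 mm, with the bar middle near (271,250), so I'll close.

```bash
python3 -m creep '[{"wx":0,"wy":0,"wz":0,"tx":0,"ty":0,"tz":0,"claw":1},{"wx":0,"wy":0,"wz":0,"tx":0,"ty":0,"tz":0,"claw":1},{"wx":0,"wy":0,"wz":0,"tx":0,"ty":0,"tz":0,"claw":1},{"wx":0,"wy":0,"wz":0,"tx":0,"ty":0,"tz":0,"claw":1},{"wx":0,"wy":0,"wz":0,"tx":0,"ty":0,"tz":0,"claw":1},{"wx":0,"wy":0,"wz":0,"tx":0,"ty":0,"tz":0,"claw":1}]' 60
python3 - <<'E'
from h import *
from workcell import bot
info(bot.observe())
E
```

```text
clock: 2.6
position: [0.5159, -0.4335, 0.0386]
tool_rot: [0.446, 1.57, -1.832]
force: [0.1, 0.1, 1.0]
grip_width: 0.0004
t 2.6 pos [ 0.5159 -0.4335  0.0386] jaw -40.5 toolx [-0.    -0.001 -1.   ] toolz [-0.65  -0.76   0.001] q [ 0.73  0.82 -0.19  1.57  0.2   0.77 -0.25] F [0.1 0.1 1. ] w 0.0004
```

```bash
python3 look.py w3
python3 - <<'E'
from workcell import bot
import cv2
im=bot.grab_frame("side"); cv2.imwrite("pics/s3.png",cv2.resize(im[60:260,200:460],None,fx=3,fy=3,interpolation=cv2.INTER_CUBIC))
E
```

```text
t 2.6 pos [ 0.5159 -0.4335  0.0386] jaw -40.5 toolx [-0.    -0.001 -1.   ] toolz [-0.65  -0.76   0.001] q [ 0.73  0.82 -0.19  1.57  0.2   0.77 -0.25] F [0.1 0.1 1. ] w 0.0004
```

View pics/w3.png

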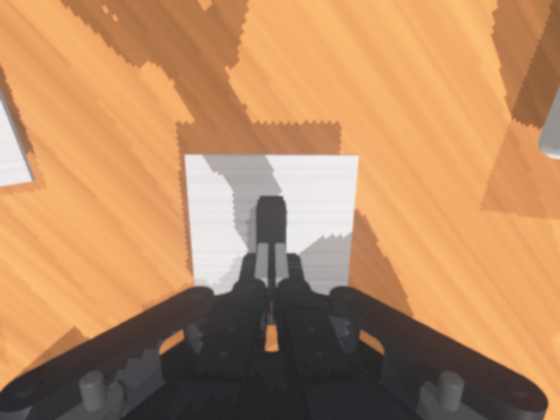

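View pics/s3.png

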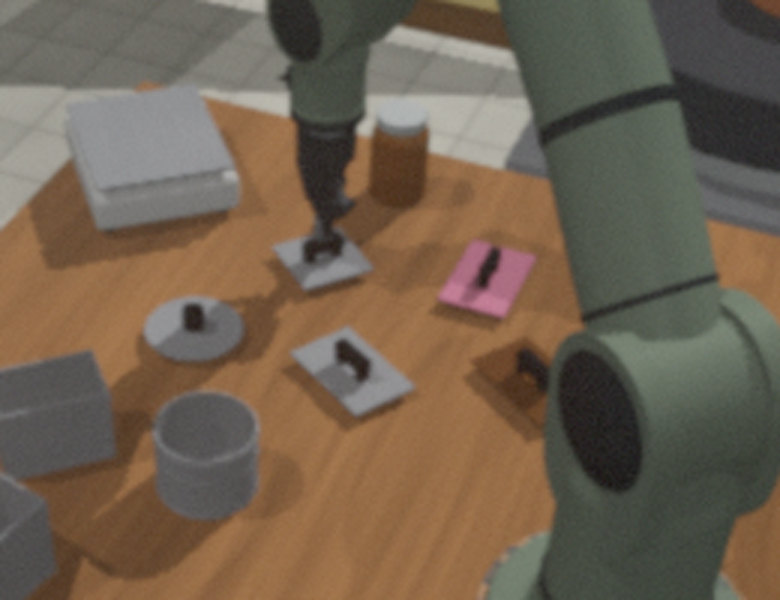

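```bash
python3 - <<'E'
from h import *
from workcell import bot
s=bot.observe(); c=bot.get_calibration("side"); w=json.load(open("w3.json"))
R=np.array(w["R"]); o=-R.T@np.array(w["t"]); R0=Ro.from_euler("xyz",s["tool_rot"]).as_matrix(); print("cam in tool",R0.T@(o-s["position"]))
for z in (.0216,.03,.045,.055):
    X=np.array([.5159,-.4335,z]); p=proj(c,X); print(z,"side crop px",np.round((p-[200,60])*3,1),"wrist",np.round(proj(w,X),1),"front edge",np.round(proj(w,X-.011*R0[:,2]),1))
E
python3 - <<'E'
import cv2
a=cv2.imread("pics/w3.png")[180:340,190:350]; cv2.imwrite("pics/w3z.png",cv2.resize(a,None,fx=3.6,fy=3.6,interpolation=cv2.INTER_CUBIC))
E
```

```text
cam in tool [-0.15162192  0.00027188 -0.07153064]
0.0216 side crop px [321.1 252.5] wrist [270.5 238.8] front edge [270.5 221.6]
0.03 side crop px [321.3 247.3] wrist [270.5 244.6] front edge [270.5 226.6]
0.045 side crop px [321.6 238.1] wrist [270.5 256.3] front edge [270.5 236.9]
0.055 side crop px [321.8 231.9] wrist [270.4 265.3] front edge [270.4 244.9]
```

View pics/w3z.png

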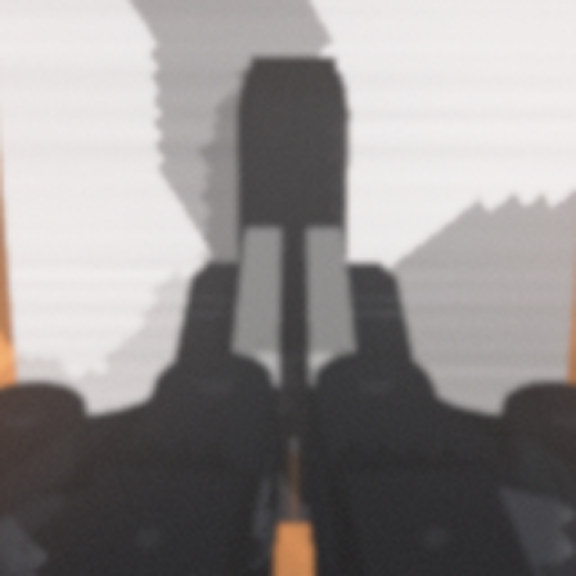

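Run:
```python
import cv2
from workcell import bot
im=bot.grab_frame("side"); cv2.imwrite("pics/s4.png",cv2.resize(im[95:165,270:350],None,fx=8,fy=8,interpolation=cv2.INTER_CUBIC))
```

```text
(no output)
```

View pics/s4.png

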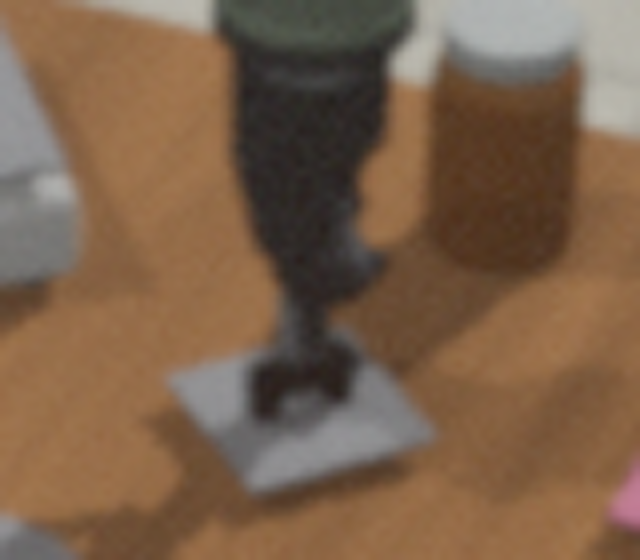

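The side view shows the shut fingertips standing just above the bar, which is a bridge handle, at z of about 0.045–0.05. The tip sits roughly 28 mm farther back than the stated geometry gives. I'll open, go lower and close again, watching force and width.

```bash
python3 -m creep '[{"wx":0,"wy":0,"wz":0,"tx":0,"ty":0,"tz":0,"claw":0},{"wx":0,"wy":0,"wz":0,"tx":0,"ty":0,"tz":0,"claw":0},{"wx":0,"wy":0,"wz":0,"tx":0,"ty":0,"tz":0,"claw":0},{"wx":0,"wy":0,"wz":0,"tx":0,"ty":0,"tz":0,"claw":0},{"wx":0,"wy":0,"wz":0,"tx":0,"ty":0,"tz":0,"claw":0},{"wx":0,"wy":0,"wz":0,"tx":0.01,"ty":0,"tz":0,"claw":0},{"wx":0,"wy":0,"wz":0,"tx":0.02,"ty":0,"tz":0,"claw":0},{"wx":0,"wy":0,"wz":0,"tx":0.02,"ty":0,"tz":0,"claw":0}]' 60; python3 look.py w5
```

```text
clock: 3.55
position: [0.5149, -0.4328, 0.0165]
tool_rot: [-1.278, 1.568, 2.727]
force: [-0.5, -0.7, 0.3]
grip_width: 0.086
t 3.55 pos [ 0.5149 -0.4328  0.0165] jaw -40.5 toolx [-0.002  0.001 -1.   ] toolz [-0.65  -0.76   0.001] q [ 0.72  0.85 -0.18  1.58  0.2   0.74 -0.26] F [-0.5 -0.7  0.3] w 0.086
```

View pics/w5.png

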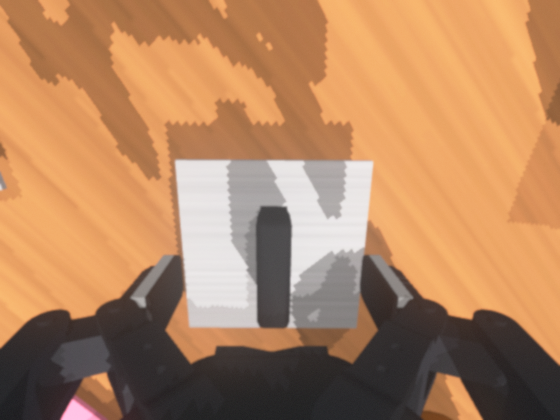

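```bash
python3 -m creep '[{"wx":0,"wy":0,"wz":0,"tx":0,"ty":0,"tz":0,"claw":1},{"wx":0,"wy":0,"wz":0,"tx":0,"ty":0,"tz":0,"claw":1},{"wx":0,"wy":0,"wz":0,"tx":0,"ty":0,"tz":0,"claw":1},{"wx":0,"wy":0,"wz":0,"tx":0,"ty":0,"tz":0,"claw":1},{"wx":0,"wy":0,"wz":0,"tx":0,"ty":0,"tz":0,"claw":1}]' 60; python3 look.py w6
```

```text
clock: 4.1
position: [0.5155, -0.4332, 0.0177]
tool_rot: [-1.023, 1.57, 2.982]
force: [0.5, -1.2, 0.3]
grip_width: 0.0146
t 4.1 pos [ 0.5155 -0.4332  0.0177] jaw -40.5 toolx [-0.001  0.    -1.   ] toolz [-0.65  -0.76   0.001] q [ 0.72  0.85 -0.18  1.58  0.2   0.74 -0.26] F [ 0.5 -1.2  0.3] w 0.0146
```

View pics/w6.png

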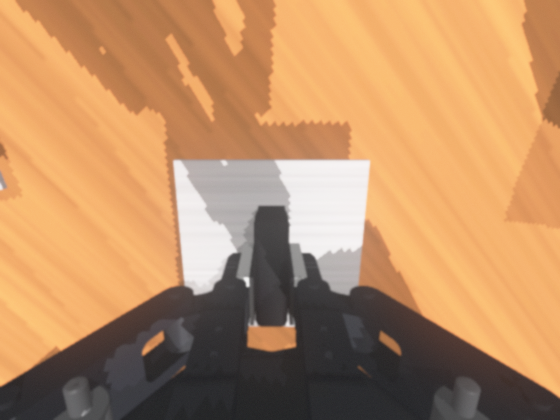

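```bash
python3 -m creep '[{"wx":0,"wy":0,"wz":0,"tx":-0.01,"ty":0,"tz":0,"claw":1},{"wx":0,"wy":0,"wz":0,"tx":-0.03,"ty":0,"tz":0,"claw":1},{"wx":0,"wy":0,"wz":0,"tx":-0.07,"ty":0,"tz":0,"claw":1},{"wx":0,"wy":0,"wz":0,"tx":-0.12,"ty":0,"tz":0,"claw":1},{"wx":0,"wy":0,"wz":0,"tx":-0.17,"ty":0,"tz":0,"claw":1},{"wx":0,"wy":0,"wz":0,"tx":-0.21,"ty":0,"tz":0,"claw":1},{"wx":0,"wy":0,"wz":0,"tx":-0.22,"ty":0,"tz":0,"claw":1}]' 60; python3 look.py w7
python3 - <<'E'
from h import *
from workcell import bot
s=bot.observe(); go(s,[0.589,.08,.24],-12.9)
E
```

```text
clock: 4.85
position: [0.517, -0.4341, 0.2436]
tool_rot: [1.532, 1.565, -0.747]
force: [-0.2, -0.1, -1.1]
grip_width: 0.0149
t 4.85 pos [ 0.517  -0.4341  0.2436] jaw -40.6 toolx [ 0.004 -0.004 -1.   ] toolz [-0.65 -0.76  0.  ] q [ 0.75  0.59 -0.22  1.43  0.14  1.13 -0.2 ] F [-0.2 -0.1 -1.1] w 0.0149
  turn [-27.7   0.1  -0.3] j7 now -0.2
  turn [ 1.523e+02 -4.000e-01 -1.000e-01] j7 now -0.2
  shift [ 0.0011 -0.2793 -0.4375]
```

View pics/w7.png

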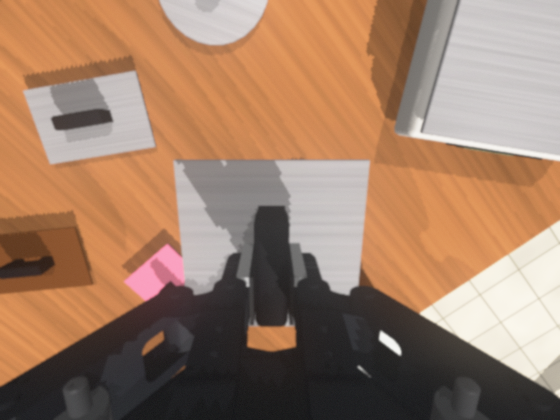

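```bash
python3 -m creep '[{"wx":-2,"wy":0,"wz":0,"tx":0,"ty":-0.008,"tz":-0.013,"claw":1},{"wx":-5,"wy":0,"wz":0,"tx":0,"ty":-0.024,"tz":-0.038,"claw":1},{"wx":-8,"wy":0,"wz":0,"tx":0,"ty":-0.048,"tz":-0.075,"claw":1},{"wx":-11,"wy":0,"wz":0,"tx":0,"ty":-0.075,"tz":-0.117,"claw":1},{"wx":-14,"wy":0,"wz":0,"tx":0,"ty":-0.102,"tz":-0.159,"claw":1},{"wx":-17,"wy":0,"wz":0,"tx":0,"ty":-0.129,"tz":-0.2,"claw":1},{"wx":-20,"wy":0,"wz":0,"tx":0,"ty":-0.15,"tz":-0.235,"claw":1},{"wx":-20,"wy":0,"wz":0,"tx":0,"ty":-0.16,"tz":-0.25,"claw":1}]'
python3 - <<'E'
from h import *
from workcell import bot
s=bot.observe(); info(s);go(s,[0.589,.08,.24],-12.9)
E
```

```text
clock: 5.7
position: [0.5574, -0.1346, 0.2407]
tool_rot: [1.286, 1.569, -0.635]
force: [0.0, -0.6, -1.5]
grip_width: 0.0149
t 5.7 pos [ 0.5574 -0.1346  0.2407] jaw -20.1 toolx [ 0.002 -0.001 -1.   ] toolz [-0.343 -0.939  0.001] q [ 0.41  0.44 -0.38  1.71  0.18  1.03 -0.38] F [ 0.  -0.6 -1.5] w 0.0149
  turn [-7.2  0.  -0.1] j7 now -0.38
  turn [ 1.728e+02 -2.000e-01 -1.000e-01] j7 now -0.38
  shift [ 0.0004 -0.0441 -0.2124]
```

```bash
python3 -m creep '[{"wx":-2,"wy":0,"wz":0,"tx":0,"ty":-0.005,"tz":-0.025,"claw":1},{"wx":-4,"wy":0,"wz":0,"tx":0,"ty":-0.014,"tz":-0.07,"claw":1},{"wx":-6,"wy":0,"wz":0,"tx":0,"ty":-0.024,"tz":-0.115,"claw":1},{"wx":-7,"wy":0,"wz":0,"tx":0,"ty":-0.033,"tz":-0.16,"claw":1},{"wx":-7,"wy":0,"wz":0,"tx":0,"ty":-0.041,"tz":-0.195,"claw":1},{"wx":-7,"wy":0,"wz":0,"tx":0,"ty":-0.044,"tz":-0.21,"claw":1},{"wx":-7,"wy":0,"wz":0,"tx":0,"ty":-0.044,"tz":-0.21,"claw":1}]'; python3 look.py w8
```

```text
clock: 6.4
position: [0.5873, 0.0807, 0.2392]
tool_rot: [0.041, 1.57, -1.754]
force: [-0.1, -0.6, -0.8]
grip_width: 0.0144
t 6.4 pos [0.5873 0.0807 0.2392] jaw -12.8 toolx [-0.    -0.001 -1.   ] toolz [-0.222 -0.975  0.001] q [ 0.08  0.48 -0.45  1.65  0.23  1.06 -0.66] F [-0.1 -0.6 -0.8] w 0.0144
```

View pics/w8.png

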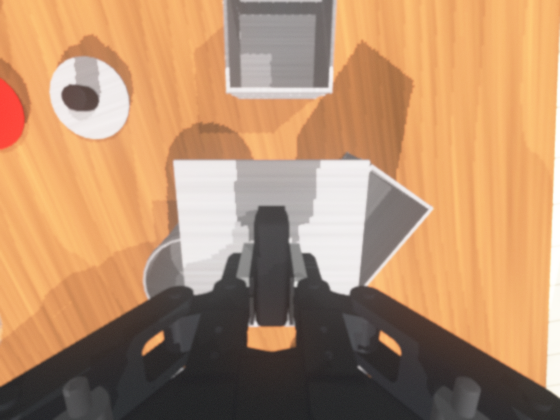

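The square canister's mouth (x 226–334, near rim at row ~90) is cut off at the top edge. I'll back off a bit to see it whole.

```bash
python3 -m creep '[{"wx":0,"wy":0,"wz":0,"tx":-0.01,"ty":0,"tz":-0.0,"claw":1},{"wx":0,"wy":0,"wz":0,"tx":-0.03,"ty":0,"tz":0.02,"claw":1},{"wx":0,"wy":0,"wz":0,"tx":-0.04,"ty":0,"tz":0.04,"claw":1},{"wx":0,"wy":0,"wz":0,"tx":-0.04,"ty":0,"tz":0.04,"claw":1}]'; python3 look.py w9
```

```text
clock: 6.85
position: [0.5786, 0.0354, 0.2812]
tool_rot: [0.781, 1.567, -1.021]
force: [-0.2, 0.1, -1.3]
grip_width: 0.0147
t 6.85 pos [0.5786 0.0354 0.2812] jaw -13.2 toolx [ 0.002 -0.003 -1.   ] toolz [-0.229 -0.973  0.003] q [ 0.16  0.42 -0.45  1.64  0.2   1.13 -0.57] F [-0.2  0.1 -1.3] w 0.0147
```

View pics/w9.png

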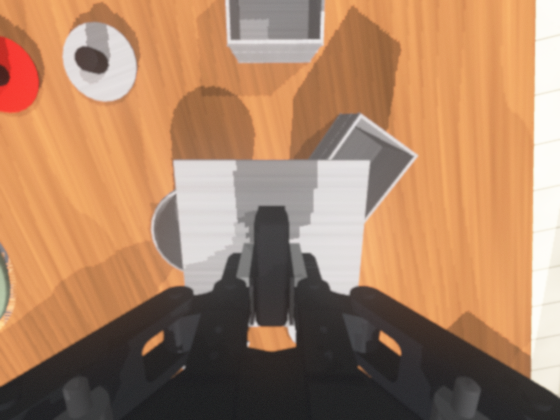

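I moved the wrong way: forward brings the canister down in the image. Going forward now.

```bash
python3 -m creep '[{"wx":0,"wy":0,"wz":0,"tx":0,"ty":0,"tz":-0.02,"claw":1},{"wx":0,"wy":0,"wz":0,"tx":0,"ty":0,"tz":-0.06,"claw":1},{"wx":0,"wy":0,"wz":0,"tx":0,"ty":0,"tz":-0.09,"claw":1},{"wx":0,"wy":0,"wz":0,"tx":0,"ty":0,"tz":-0.1,"claw":1},{"wx":0,"wy":0,"wz":0,"tx":0,"ty":0,"tz":-0.1,"claw":1}]'; python3 look.py w10
```

```text
clock: 7.4
position: [0.601, 0.1358, 0.2798]
tool_rot: [0.388, 1.569, -1.41]
force: [-0.7, 0.0, -1.2]
grip_width: 0.0147
t 7.4 pos [0.601  0.1358 0.2798] jaw -13.0 toolx [ 0.    -0.002 -1.   ] toolz [-0.225 -0.974  0.002] q [-0.01  0.49 -0.46  1.54  0.23  1.17 -0.74] F [-0.7  0.  -1.2] w 0.0147
```

View pics/w10.png

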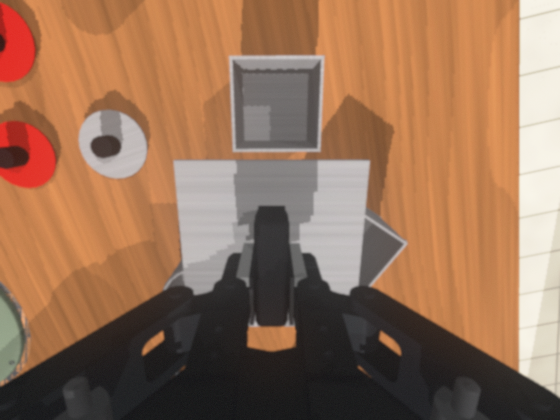

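The square mouth is whole at about (230–323, 56–152), and the tall steel lid is at (113,145) with red look-alikes to its left. I'll measure both.

Run:
```python
from meas import *
from workcell import bot
im=cv2.imread("pics/w10.png").copy(); im[155:]=(30,100,200); cv2.imwrite("pics/w10a.png",im); import shutil; shutil.copy("w10.json","w10a.json")
plate("w10a",(277,104),z=.11,dark=False,vmin=20,smax=80,box=80)
plate("w10",(113,145),box=50)
# held lid: plate corners at z? 
s=bot.observe(); go(s,[0.618,.209,.18],-12.9)
```

```text
w10a bbox [229  55  96  98] rect [0.6245 0.2126] [0.0931 0.0935] 77.0 circ [0.6247 0.2127] 0.1299
w10 bbox [ 79 110  68  68] rect [0.3991 0.2154] [0.0904 0.0901] 70.3 circ [0.3995 0.2155] 0.0922
   dark: rect@.045 [0.4058 0.2154] [0.0364 0.0248] 0.3
  turn [-0.2  0.2 -0.1] j7 now -0.74
  turn [ 1.798e+02 -1.000e-01 -2.000e-01] j7 now -0.74
  shift [ 0.0996 -0.0006 -0.0771]
```

Run:
```python
from meas import *
from workcell import bot
s=bot.observe(); go(s,[0.6245,.2126,.16],-13)
R0=Ro.from_euler("xyz",s["tool_rot"]).as_matrix()
im=cv2.imread("pics/w10.png").copy(); im[:157]=(30,100,200); cv2.imwrite("pics/w10b.png",im); import shutil; shutil.copy("w10.json","w10b.json")
c=json.load(open("w10.json")); z=s["position"][2]-.0027
for n,px in (("far L",(174,160)),("far R",(369,160))): print(n,R0.T@(ray(c,[px],z)[0]-s["position"]))
```

```text
turn [-0.1  0.2 -0.1] j7 now -0.74
  turn [ 1.799e+02 -1.000e-01 -2.000e-01] j7 now -0.74
  shift [ 0.1196  0.0049 -0.0821]
far L [ 0.00251057 -0.04988249 -0.05092959]
far R [ 0.00262159  0.04953163 -0.05115339]
```

```bash
python3 -m creep '[{"wx":0,"wy":0,"wz":0,"tx":0.01,"ty":0.003,"tz":-0.03,"claw":1},{"wx":0,"wy":0,"wz":0,"tx":0.04,"ty":0.005,"tz":-0.06,"claw":1},{"wx":0,"wy":0,"wz":0,"tx":0.08,"ty":0.005,"tz":-0.081,"claw":1},{"wx":0,"wy":0,"wz":0,"tx":0.11,"ty":0.005,"tz":-0.081,"claw":1},{"wx":0,"wy":0,"wz":0,"tx":0.12,"ty":0.005,"tz":-0.081,"claw":1},{"wx":0,"wy":0,"wz":0,"tx":0.12,"ty":0.005,"tz":-0.081,"claw":1}]'
python3 - <<'E'
from h import *
from workcell import bot
s=bot.observe(); info(s);go(s,[0.6245,.2126,.1157],-13)
E
```

```text
clock: 8.05
position: [0.6242, 0.2096, 0.1589]
tool_rot: [-0.062, 1.566, -1.864]
force: [-0.8, 0.1, -0.3]
grip_width: 0.0143
t 8.05 pos [0.6242 0.2096 0.1589] jaw -13.2 toolx [-0.001 -0.004 -1.   ] toolz [-0.229 -0.974  0.004] q [-0.15  0.67 -0.43  1.54  0.32  1.   -0.89] F [-0.8  0.1 -0.3] w 0.0143
  turn [-0.2  0.3  0. ] j7 now -0.89
  turn [179.8   0.   -0.4] j7 now -0.89
  shift [ 0.0432 -0.0004 -0.0032]
```

```bash
python3 -m creep '[{"wx":0,"wy":0.3,"wz":0,"tx":0.01,"ty":0,"tz":-0.002,"claw":1},{"wx":0,"wy":0.3,"wz":0,"tx":0.02,"ty":0,"tz":-0.002,"claw":1},{"wx":0,"wy":0.3,"wz":0,"tx":0.03,"ty":0,"tz":-0.002,"claw":1},{"wx":0,"wy":0.3,"wz":0,"tx":0.036,"ty":0,"tz":-0.002,"claw":1},{"wx":0,"wy":0.3,"wz":0,"tx":0.04,"ty":0,"tz":-0.002,"claw":1},{"wx":0,"wy":0.3,"wz":0,"tx":0.042,"ty":0,"tz":-0.002,"claw":1},{"wx":0,"wy":0.3,"wz":0,"tx":0.042,"ty":0,"tz":-0.002,"claw":1}]'; python3 look.py w11
```

```text
clock: 8.75
position: [0.6246, 0.2114, 0.1168]
tool_rot: [-2.786, 1.57, 1.695]
force: [-0.0, -0.0, -1.6]
grip_width: 0.0144
t 8.75 pos [0.6246 0.2114 0.1168] jaw -13.2 toolx [-0.     0.001 -1.   ] toolz [-0.229 -0.974 -0.001] q [-0.15  0.72 -0.41  1.57  0.34  0.92 -0.91] F [-0.  -0.  -1.6] w 0.0144
```

View pics/w11.png

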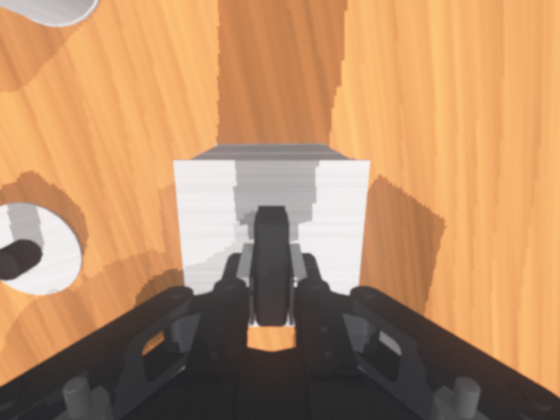

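```bash
python3 -m creep '[{"wx":0,"wy":0,"wz":0,"tx":0.001,"ty":0,"tz":0,"claw":1},{"wx":0,"wy":0,"wz":0,"tx":0.002,"ty":0,"tz":0,"claw":1},{"wx":0,"wy":0,"wz":0,"tx":0.003,"ty":0,"tz":0,"claw":1}]'
```

```text
clock: 9.1
position: [0.625, 0.2116, 0.1156]
tool_rot: [2.474, 1.569, 0.672]
force: [-10.9, -4.3, 32.1]
grip_width: 0.0147
```

Firm contact at TCP z of 0.1156, where 0.1157 was predicted, so the lid is home. I'll relax the press and open.

```bash
python3 -m creep '[{"wx":0,"wy":0,"wz":0,"tx":-0.001,"ty":0,"tz":0,"claw":1},{"wx":0,"wy":0,"wz":0,"tx":-0.001,"ty":0,"tz":0,"claw":0},{"wx":0,"wy":0,"wz":0,"tx":-0.001,"ty":0,"tz":0,"claw":0},{"wx":0,"wy":0,"wz":0,"tx":-0.001,"ty":0,"tz":0,"claw":0},{"wx":0,"wy":0,"wz":0,"tx":-0.001,"ty":0,"tz":0,"claw":0},{"wx":0,"wy":0,"wz":0,"tx":-0.04,"ty":0,"tz":0,"claw":0},{"wx":0,"wy":0,"wz":0,"tx":-0.09,"ty":0,"tz":0,"claw":0},{"wx":0,"wy":0,"wz":0,"tx":-0.12,"ty":0,"tz":0,"claw":0}]'; python3 look.py w12
```

```text
clock: 9.9
position: [0.6254, 0.2119, 0.239]
tool_rot: [2.353, 1.566, 0.552]
force: [0.5, -0.4, 0.1]
grip_width: 0.0855
t 9.9 pos [0.6254 0.2119 0.239 ] jaw -13.2 toolx [ 0.004  0.002 -1.   ] toolz [-0.229 -0.974 -0.003] q [-0.13  0.59 -0.45  1.47  0.27  1.14 -0.86] F [ 0.5 -0.4  0.1] w 0.0855
```

View pics/w12.png

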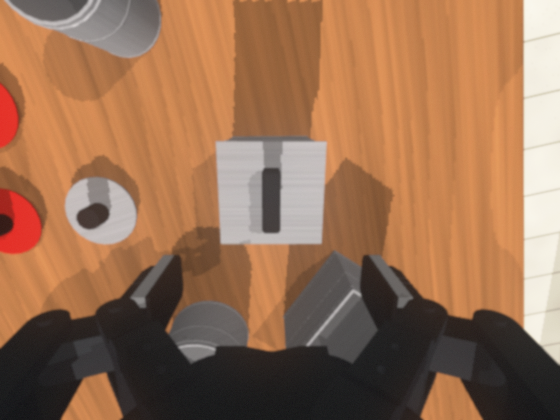

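Run:
```python
from meas import *
from workcell import bot
plate("w12",(272,200),z=.113,dark=False,vmin=120); plate("w12",(100,210),box=60)
s=bot.observe(); go(s,[0.399,.2155,.24],-40)
```

```text
w12 bbox [216 140 110 104] rect [0.6257 0.2118] [0.1006 0.1007] 76.7 circ [0.6254 0.2109] 0.1397
w12 bbox [ 65 177  72  67] rect [0.3995 0.2157] [0.09   0.0915] 76.7 circ [0.3995 0.2158] 0.0921
   dark: rect@.045 [0.4077 0.2176] [0.0411 0.0245] 15.7
  turn [26.8 -0.4 -0.3] j7 now -0.86
  turn [-153.2    0.4   -0.6] j7 now -0.86
  shift [ 0.0013 -0.2224  0.0493]
```

Square lid is on: plate measures 0.1006 m at z=0.113, centre within 1.5 mm. The tall lid is next, at (0.3995, 0.2157).

```bash
python3 -m creep '[{"wx":0,"wy":-0.3,"wz":-0.2,"tx":0,"ty":-0.045,"tz":0.01,"claw":0},{"wx":0,"wy":-0.3,"wz":-0.2,"tx":0,"ty":-0.09,"tz":0.02,"claw":0},{"wx":0,"wy":-0.3,"wz":-0.2,"tx":0,"ty":-0.135,"tz":0.03,"claw":0},{"wx":0,"wy":-0.3,"wz":-0.2,"tx":0,"ty":-0.18,"tz":0.04,"claw":0},{"wx":0,"wy":-0.3,"wz":-0.2,"tx":0.02,"ty":-0.21,"tz":0.047,"claw":0},{"wx":0,"wy":-0.3,"wz":-0.2,"tx":0.06,"ty":-0.222,"tz":0.049,"claw":0},{"wx":0,"wy":-0.3,"wz":-0.2,"tx":0.1,"ty":-0.222,"tz":0.049,"claw":0},{"wx":0,"wy":-0.3,"wz":-0.2,"tx":0.12,"ty":-0.222,"tz":0.049,"claw":0}]'; python3 look.py w13
```

```text
clock: 10.75
position: [0.3992, 0.2156, 0.119]
tool_rot: [1.206, 1.569, -0.595]
force: [1.0, -0.9, 0.1]
grip_width: 0.0855
t 10.75 pos [0.3992 0.2156 0.119 ] jaw -13.2 toolx [ 0.002 -0.001 -1.   ] toolz [-0.228 -0.974  0.001] q [-0.25  0.45 -0.47  2.11  0.34  0.65 -1.19] F [ 1.  -0.9  0.1] w 0.0855
```

View pics/w13.png

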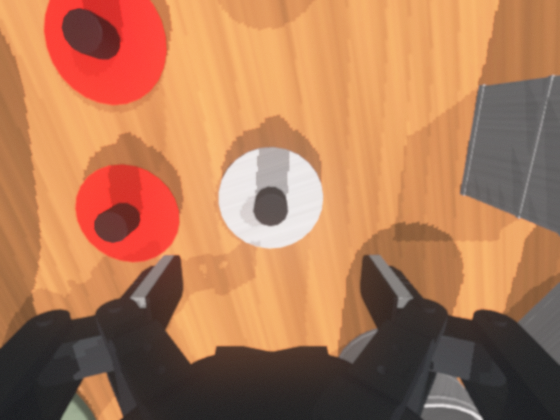

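The steel lid (270,200) lies between the jaws, with red look-alikes clear to the left. Descending.

```bash
python3 -m creep '[{"wx":0,"wy":0,"wz":0,"tx":0.04,"ty":0,"tz":0,"claw":0},{"wx":0,"wy":0,"wz":0,"tx":0.075,"ty":0,"tz":0,"claw":0},{"wx":0,"wy":0,"wz":0,"tx":0.095,"ty":0,"tz":0,"claw":0},{"wx":0,"wy":0,"wz":0,"tx":0.105,"ty":0,"tz":0,"claw":0},{"wx":0,"wy":0,"wz":0,"tx":0.105,"ty":0,"tz":0,"claw":0}]'; python3 look.py w14
python3 - <<'E'
from meas import *
plate("w14",(272,240),box=130)
E
```

```text
clock: 11.3
position: [0.3985, 0.2151, 0.012]
tool_rot: [-0.158, 1.568, -1.959]
force: [-0.4, -0.2, -0.2]
grip_width: 0.0854
t 11.3 pos [0.3985 0.2151 0.012 ] jaw -13.2 toolx [-0.001 -0.003 -1.   ] toolz [-0.228 -0.974  0.003] q [-0.38  0.65 -0.32  2.17  0.51  0.4  -1.35] F [-0.4 -0.2 -0.2] w 0.0854
w14 bbox [186 168 171 157] rect [0.3989 0.2158] [0.0916 0.0909] 57.8 circ [0.3989 0.2157] 0.0922
   dark: rect@.045 [0.4   0.221] [0.0347 0.0257] 76.9
```

View pics/w14.png

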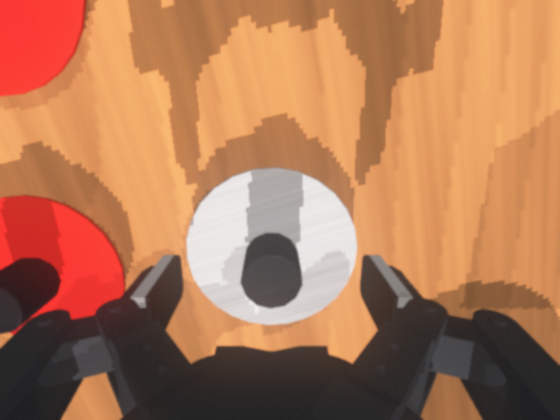

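```bash
python3 -m creep '[{"wx":0,"wy":0,"wz":0,"tx":-0.002,"ty":0,"tz":0,"claw":1},{"wx":0,"wy":0,"wz":0,"tx":-0.002,"ty":0,"tz":0,"claw":1},{"wx":0,"wy":0,"wz":0,"tx":-0.002,"ty":0,"tz":0,"claw":1},{"wx":0,"wy":0,"wz":0,"tx":-0.002,"ty":0,"tz":0,"claw":1},{"wx":0,"wy":0,"wz":0,"tx":-0.002,"ty":0,"tz":0,"claw":1}]' 60
python3 - <<'E'
from h import *
from workcell import bot
s=bot.observe(); info(s); go(s,[0.45,.31,.29],-13)
E
```

```text
clock: 11.85
position: [0.3992, 0.2153, 0.0155]
tool_rot: [0.576, 1.568, -1.225]
force: [-2.0, -2.8, 17.5]
grip_width: 0.0259
t 11.85 pos [0.3992 0.2153 0.0155] jaw -13.2 toolx [ 0.001 -0.002 -1.   ] toolz [-0.229 -0.974  0.002] q [-0.37  0.64 -0.33  2.17  0.51  0.41 -1.34] F [-2.  -2.8 17.5] w 0.0259
  turn [-0.2  0.1 -0.1] j7 now -1.34
  turn [ 1.798e+02 -1.000e-01 -2.000e-01] j7 now -1.34
  shift [-0.2747  0.0282 -0.1033]
```

```bash
python3 -m creep '[{"wx":0,"wy":0,"wz":0,"tx":-0.01,"ty":0,"tz":0,"claw":1},{"wx":0,"wy":0,"wz":0,"tx":-0.03,"ty":0,"tz":0,"claw":1},{"wx":0,"wy":0,"wz":0,"tx":-0.07,"ty":0,"tz":0,"claw":1},{"wx":0,"wy":0,"wz":0,"tx":-0.12,"ty":0,"tz":0,"claw":1},{"wx":0,"wy":0,"wz":0,"tx":-0.17,"ty":0.01,"tz":-0.02,"claw":1},{"wx":0,"wy":0,"wz":0,"tx":-0.22,"ty":0.02,"tz":-0.05,"claw":1},{"wx":0,"wy":0,"wz":0,"tx":-0.25,"ty":0.03,"tz":-0.09,"claw":1},{"wx":0,"wy":0,"wz":0,"tx":-0.26,"ty":0.03,"tz":-0.1,"claw":1}]' 60; python3 look.py w15
```

```text
clock: 12.65
position: [0.4521, 0.3085, 0.2789]
tool_rot: [1.971, 1.567, 0.17]
force: [-1.2, -1.5, -1.9]
grip_width: 0.0257
t 12.65 pos [0.4521 0.3085 0.2789] jaw -13.2 toolx [ 0.004  0.001 -1.   ] toolz [-0.228 -0.974 -0.001] q [-0.29  0.38 -0.56  1.72  0.23  1.1  -1.15] F [-1.2 -1.5 -1.9] w 0.0257
```

View pics/w15.png

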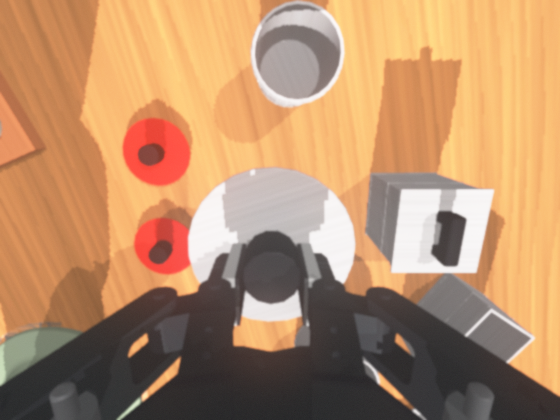

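The lid is held and the tall canister's rim is whole at about (252–344, 2–98). I'll fit a circle to the rim's far and side edges.

```bash
cat >> meas.py <<'E'
from scipy.optimize import least_squares
def rim(n,box,z,sel=None,smax=70,vmin=20):
    im=cv2.imread(f"pics/{n}.png"); c=json.load(open(f"{n}.json")); hsv=cv2.cvtColor(im,cv2.COLOR_BGR2HSV)
    m=np.zeros(im.shape[:2],np.uint8); x0,y0,x1,y1=box
    m[y0:y1,x0:x1]=((hsv[...,1]<smax)&(hsv[...,2]>vmin))[y0:y1,x0:x1]
    cs,_=cv2.findContours(m,cv2.RETR_EXTERNAL,cv2.CHAIN_APPROX_NONE); cn=max(cs,key=cv2.contourArea)[:,0,:]
    if sel is not None: cn=cn[[sel(u,v) for u,v in cn]]
    P=ray(c,cn,z)[:,:2]
    f=lambda q:np.hypot(P[:,0]-q[0],P[:,1]-q[1])-q[2]
    q=least_squares(f,[*P.mean(0),.05],loss="soft_l1",f_scale=.001); print(n,"circle",np.round(q.x[:2],4),"dia",round(2*q.x[2],4),"rms",round(float(np.sqrt(np.mean(f(q.x)**2))),5),len(P)); return q.x
E
python3 - <<'E'
from meas import *
from workcell import bot
rim("w15",(235,0,360,120),.13,lambda u,v:1<v<65)
rim("w15",(235,0,360,120),.13)
plate("w15",(272,200),z=.28,dark=False,box=100)
s=bot.observe(); c=json.load(open("w15.json")); R0=Ro.from_euler("xyz",s["tool_rot"]).as_matrix()
rim("w15",(185,160,360,240),s["position"][2],lambda u,v:v<225)
E
python3 - <<'E'
import cv2
a=cv2.imread("pics/w15.png")[0:130,220:380]; cv2.imwrite("pics/w15z.png",cv2.resize(a,None,fx=4,fy=4,interpolation=cv2.INTER_CUBIC))
E
```

```text
w15 circle [0.5042 0.4241] dia 0.0839 rms 0.00028 151
w15 circle [0.5038 0.4235] dia 0.0848 rms 0.00108 284
w15 bbox [188 168 174 132] rect [0.4574 0.3156] [0.0755 0.0965] 76.7 circ [0.4583 0.3048] 0.1054
w15 circle [0.4525 0.3093] dia 0.0905 rms 0.00017 188
```

View pics/w15z.png

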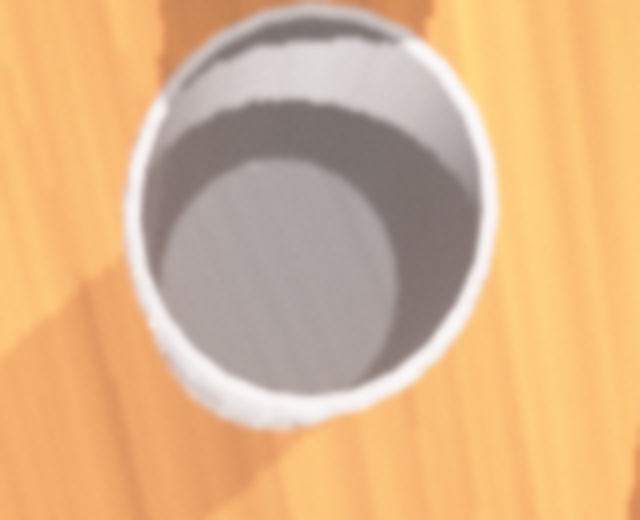

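Run:
```python
from h import *
from workcell import bot
s=bot.observe(); go(s,[0.504,.4235,.175],-13)
```

```text
turn [-0.1 -0.2 -0.2] j7 now -1.15
  turn [179.9  -0.4   0.4] j7 now -1.15
  shift [ 0.1061  0.0243 -0.1205]
```

```bash
python3 -m creep '[{"wx":0,"wy":0,"wz":-0.2,"tx":0,"ty":0.006,"tz":-0.03,"claw":1},{"wx":0,"wy":-0.2,"wz":-0.2,"tx":0.01,"ty":0.015,"tz":-0.07,"claw":1},{"wx":0,"wy":-0.2,"wz":-0.2,"tx":0.04,"ty":0.022,"tz":-0.105,"claw":1},{"wx":0,"wy":-0.2,"wz":-0.2,"tx":0.075,"ty":0.024,"tz":-0.12,"claw":1},{"wx":0,"wy":-0.2,"wz":-0.2,"tx":0.1,"ty":0.024,"tz":-0.12,"claw":1},{"wx":0,"wy":-0.2,"wz":-0.2,"tx":0.106,"ty":0.024,"tz":-0.12,"claw":1},{"wx":0,"wy":-0.2,"wz":-0.2,"tx":0.106,"ty":0.024,"tz":-0.12,"claw":1}]'; python3 look.py w16;  python3 - <<'E'
from h import *
from workcell import bot
s=bot.observe(); go(s,[0.504,.4235,.133],-13)
E
```

```text
clock: 13.4
position: [0.5033, 0.4226, 0.1751]
tool_rot: [-0.693, 1.57, -2.493]
force: [0.3, -0.1, -0.8]
grip_width: 0.0256
t 13.4 pos [0.5033 0.4226 0.1751] jaw -13.1 toolx [-0. -0. -1.] toolz [-0.227 -0.974  0.   ] q [-0.47  0.66 -0.51  1.53  0.36  1.04 -1.3 ] F [ 0.3 -0.1 -0.8] w 0.0256
  turn [-0.1 -0.1 -0. ] j7 now -1.3
  turn [ 1.799e+02 -1.000e-01  1.000e-01] j7 now -1.3
  shift [ 0.0433 -0.     -0.0005]
```

View pics/w16.png

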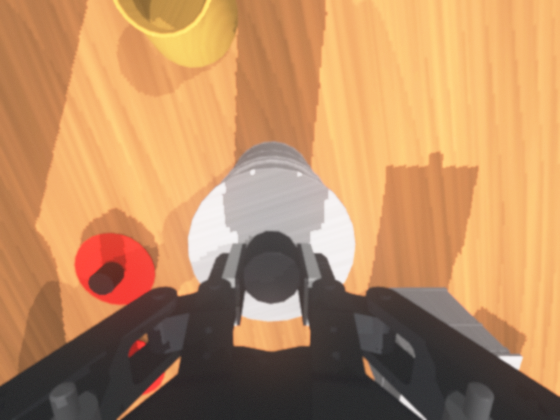

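The lid is centred over the tall can, and the coffee pot at the top (180,25) is well clear. Lowering.

```bash
python3 -m creep '[{"wx":0,"wy":0,"wz":0,"tx":0.01,"ty":0,"tz":0,"claw":1},{"wx":0,"wy":0,"wz":0,"tx":0.02,"ty":0,"tz":0,"claw":1},{"wx":0,"wy":0,"wz":0,"tx":0.03,"ty":0,"tz":0,"claw":1},{"wx":0,"wy":0,"wz":0,"tx":0.037,"ty":0,"tz":0,"claw":1},{"wx":0,"wy":0,"wz":0,"tx":0.04,"ty":0,"tz":0,"claw":1},{"wx":0,"wy":0,"wz":0,"tx":0.041,"ty":0,"tz":0,"claw":1},{"wx":0,"wy":0,"wz":0,"tx":0.042,"ty":0,"tz":0,"claw":1}]'
```

```text
clock: 14.15
position: [0.5039, 0.4231, 0.1344]
tool_rot: [2.531, 1.569, 0.732]
force: [0.2, 0.2, -1.2]
grip_width: 0.0258
```

```bash
python3 -m creep '[{"wx":0,"wy":0,"wz":0,"tx":0.001,"ty":0,"tz":0,"claw":1},{"wx":0,"wy":0,"wz":0,"tx":0.002,"ty":0,"tz":0,"claw":1}]'
```

```text
clock: 14.35
position: [0.5043, 0.4235, 0.1336]
tool_rot: [2.505, 1.568, 0.706]
force: [-4.3, -5.0, 21.2]
grip_width: 0.0257
```

```bash
python3 -m creep '[{"wx":0,"wy":0,"wz":0,"tx":-0.0005,"ty":0,"tz":0,"claw":1},{"wx":0,"wy":0,"wz":0,"tx":-0.0005,"ty":0,"tz":0,"claw":0},{"wx":0,"wy":0,"wz":0,"tx":-0.0005,"ty":0,"tz":0,"claw":0},{"wx":0,"wy":0,"wz":0,"tx":-0.0005,"ty":0,"tz":0,"claw":0},{"wx":0,"wy":0,"wz":0,"tx":-0.0005,"ty":0,"tz":0,"claw":0},{"wx":0,"wy":0,"wz":0,"tx":-0.04,"ty":0,"tz":0,"claw":0},{"wx":0,"wy":0,"wz":0,"tx":-0.09,"ty":0,"tz":0,"claw":0},{"wx":0,"wy":0,"wz":0,"tx":-0.12,"ty":0,"tz":0,"claw":0}]'; python3 look.py w17
python3 - <<'E'
from meas import *
rim("w17",(190,100,350,260),.133,lambda u,v:v>160,vmin=140)
from workcell import bot
s=bot.observe(); go(s,[0.606,-.1,.25],-13)
E
```

```text
clock: 15.15
position: [0.5042, 0.4239, 0.257]
tool_rot: [2.58, 1.565, 0.78]
force: [0.4, 0.4, -0.4]
grip_width: 0.0854
t 15.15 pos [0.5042 0.4239 0.257 ] jaw -13.1 toolx [ 0.004  0.004 -1.   ] toolz [-0.227 -0.974 -0.005] q [-0.46  0.59 -0.53  1.45  0.31  1.18 -1.26] F [ 0.4  0.4 -0.4] w 0.0854
w17 circle [0.5048 0.424 ] dia 0.0908 rms 0.00027 199
  turn [-0.1 -0.5 -0.3] j7 now -1.26
  turn [179.9  -0.5   0.8] j7 now -1.26
  shift [0.0082 0.2174 0.4884]
```

View pics/w17.png

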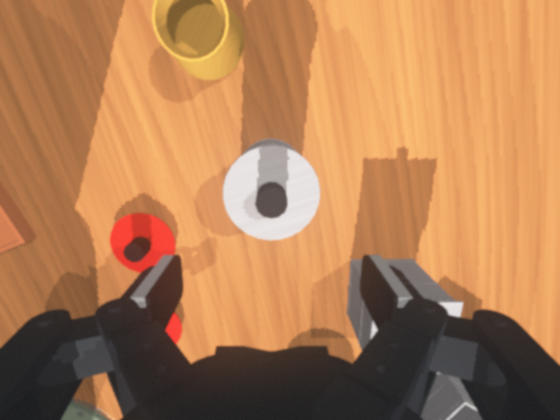

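Tall lid is on: plate circle 0.0908 m at z=0.133, 0.6 mm from the mouth centre. Now I'll go to a spot where the wide and oblong canisters are both in view.

```bash
python3 -m creep '[{"wx":0,"wy":-0.4,"wz":-0.3,"tx":0,"ty":0.014,"tz":0.048,"claw":0},{"wx":0,"wy":-0.4,"wz":-0.3,"tx":0,"ty":0.028,"tz":0.096,"claw":0},{"wx":0,"wy":-0.4,"wz":-0.3,"tx":0,"ty":0.042,"tz":0.144,"claw":0},{"wx":0,"wy":-0.4,"wz":-0.3,"tx":0,"ty":0.056,"tz":0.192,"claw":0},{"wx":0,"wy":-0.4,"wz":-0.3,"tx":0,"ty":0.07,"tz":0.24,"claw":0},{"wx":0,"wy":-0.4,"wz":-0.3,"tx":0,"ty":0.084,"tz":0.288,"claw":0},{"wx":0,"wy":-0.4,"wz":-0.3,"tx":0,"ty":0.098,"tz":0.336,"claw":0},{"wx":0,"wy":-0.4,"wz":-0.3,"tx":0,"ty":0.112,"tz":0.384,"claw":0}]'
python3 - <<'E'
from meas import *
from workcell import bot
s=bot.observe(); info(s); go(s,[0.57,-.08,.27],-13)
E
```

```text
clock: 16.0
position: [0.5267, 0.0235, 0.2586]
tool_rot: [2.619, 1.569, 0.819]
force: [1.6, -0.9, -0.7]
grip_width: 0.0854
t 16.0 pos [0.5267 0.0235 0.2586] jaw -13.1 toolx [ 0.001  0.001 -1.   ] toolz [-0.227 -0.974 -0.002] q [ 0.23  0.36 -0.5   1.8   0.19  1.03 -0.57] F [ 1.6 -0.9 -0.7] w 0.0854
  turn [-0.1 -0.1 -0.1] j7 now -0.57
  turn [ 1.799e+02 -1.000e-01  2.000e-01] j7 now -0.57
  shift [-0.0115  0.0657  0.0909]
```

```bash
python3 -m creep '[{"wx":0,"wy":0,"wz":0,"tx":-0.005,"ty":0.025,"tz":0.035,"claw":0},{"wx":0,"wy":0,"wz":0,"tx":-0.01,"ty":0.05,"tz":0.07,"claw":0},{"wx":0,"wy":0,"wz":0,"tx":-0.012,"ty":0.066,"tz":0.09,"claw":0},{"wx":0,"wy":0,"wz":0,"tx":-0.012,"ty":0.066,"tz":0.09,"claw":0}]'; python3 look.py w18
```

```text
clock: 16.4
position: [0.5713, -0.0831, 0.2702]
tool_rot: [2.172, 1.569, 0.368]
force: [-0.8, 0.2, 0.2]
grip_width: 0.0856
t 16.4 pos [ 0.5713 -0.0831  0.2702] jaw -13.4 toolx [ 0.002  0.001 -1.   ] toolz [-0.232 -0.973 -0.001] q [ 0.37  0.43 -0.45  1.66  0.2   1.1  -0.37] F [-0.8  0.2  0.2] w 0.0856
```

View pics/w18.png

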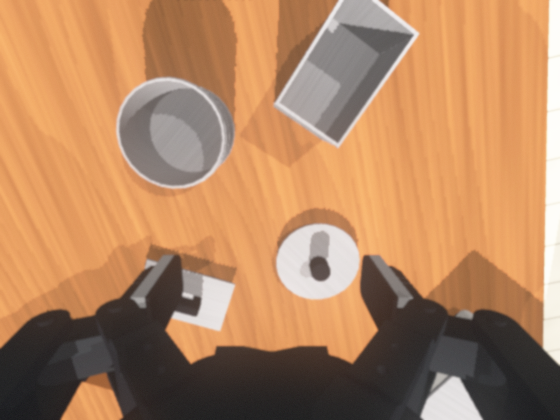

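Wide can rim is at (175,131), the wide lid at (319,262), and the oblong can has corners (275,103), (339,145) and (417,35), with its fourth corner cut off.

Run:
```python
from meas import *
from workcell import bot
rim("w18",(105,65,245,195),.09,lambda u,v:u<185)
rim("w18",(270,215,362,305),.015,lambda u,v:True,vmin=130)
rim("w18",(270,215,362,305),.015,lambda u,v:v<290,vmin=110)
c=json.load(open("w18.json")); K=ray(c,[[275,103],[339,145],[417,35]],.1)[:,:2]
print(K, "short",np.hypot(*(K[1]-K[0])),"long",np.hypot(*(K[2]-K[1])),"centre",(K[0]+K[2])/2,"heading",np.degrees(np.arctan2(*(K[2]-K[1])[::-1])))
s=bot.observe(); go(s,[0.606,-.232,.15],-13)
```

```text
w18 circle [ 0.479  -0.0089] dia 0.1155 rms 0.00038 183
w18 circle [ 0.6066 -0.234 ] dia 0.1232 rms 0.00048 225
w18 circle [ 0.6066 -0.234 ] dia 0.1231 rms 0.00048 171
[[ 0.59483553 -0.00322104]
 [ 0.65070163 -0.0595251 ]
 [ 0.74068691  0.02540772]] short 0.07931688900536948 long 0.12373735321221489 centre [0.66776122 0.01109334] heading 43.345486452579976
  turn [-0.3 -0.1 -0. ] j7 now -0.37
  turn [ 1.797e+02 -1.000e-01  2.000e-01] j7 now -0.37
  shift [0.1199 0.069  0.1394]
```

```bash
python3 -m creep '[{"wx":0,"wy":0,"wz":0,"tx":0,"ty":0.02,"tz":0.045,"claw":0},{"wx":0,"wy":0,"wz":0,"tx":0,"ty":0.045,"tz":0.09,"claw":0},{"wx":0,"wy":0,"wz":0,"tx":0.03,"ty":0.065,"tz":0.13,"claw":0},{"wx":0,"wy":0,"wz":0,"tx":0.08,"ty":0.069,"tz":0.141,"claw":0},{"wx":0,"wy":0,"wz":0,"tx":0.13,"ty":0.069,"tz":0.141,"claw":0},{"wx":0,"wy":0,"wz":0,"tx":0.17,"ty":0.069,"tz":0.141,"claw":0},{"wx":0,"wy":0,"wz":0,"tx":0.2,"ty":0.069,"tz":0.141,"claw":0},{"wx":0,"wy":0,"wz":0,"tx":0.2,"ty":0.069,"tz":0.141,"claw":0}]'; python3 look.py w19
python3 - <<'E'
from meas import *
from workcell import bot
q=rim("w19",(150,110,400,325),.015,lambda u,v:u<185 or u>350 or v<200,vmin=110)
s=bot.observe(); go(s,[q[0],q[1],.0165],-13.3)
E
```

```text
clock: 17.25
position: [0.6035, -0.2313, 0.0661]
tool_rot: [-2.06, 1.564, 2.422]
force: [-1.0, 1.2, 0.0]
grip_width: 0.0855
t 17.25 pos [ 0.6035 -0.2313  0.0661] jaw -13.2 toolx [-0.005  0.004 -1.   ] toolz [-0.228 -0.974 -0.003] q [ 0.5   0.76 -0.34  1.63  0.32  0.81 -0.21] F [-1.   1.2  0. ] w 0.0855
w19 circle [ 0.6065 -0.2341] dia 0.1229 rms 0.00023 265
  turn [ 0.1 -0.2  0.1] j7 now -0.21
  turn [-179.9   -0.2   -0.2] j7 now -0.21
  shift [0.0524 0.0021 0.0021]
```

View pics/w19.png

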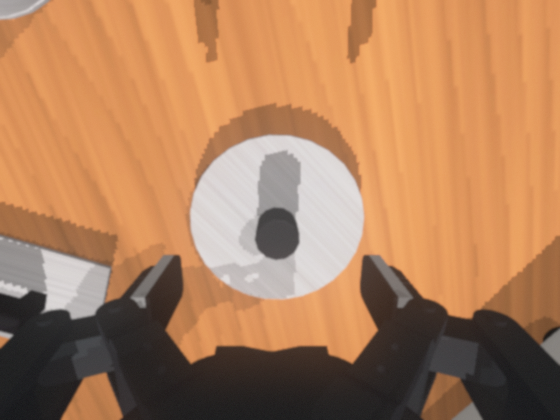

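```bash
python3 -m creep '[{"wx":0,"wy":-0.2,"wz":0,"tx":0.02,"ty":0.002,"tz":0.002,"claw":0},{"wx":0,"wy":-0.2,"wz":0,"tx":0.04,"ty":0.002,"tz":0.002,"claw":0},{"wx":0,"wy":-0.2,"wz":0,"tx":0.05,"ty":0.002,"tz":0.002,"claw":0},{"wx":0,"wy":-0.2,"wz":0,"tx":0.05,"ty":0.002,"tz":0.002,"claw":1},{"wx":0,"wy":-0.2,"wz":0,"tx":0.05,"ty":0.002,"tz":0.002,"claw":1},{"wx":0,"wy":-0.2,"wz":0,"tx":0.05,"ty":0.002,"tz":0.002,"claw":1},{"wx":0,"wy":-0.2,"wz":0,"tx":0.05,"ty":0.002,"tz":0.002,"claw":1},{"wx":0,"wy":-0.2,"wz":0,"tx":0.05,"ty":0.002,"tz":0.002,"claw":1}]' 60
python3 - <<'E'
from meas import *
from workcell import bot
s=bot.observe(); info(s); go(s,[.479,-.0089,.2],-13.3)
E
```

```text
clock: 18.1
position: [0.607, -0.2343, 0.0202]
tool_rot: [-0.65, 1.569, -2.452]
force: [-3.4, 1.1, 12.0]
grip_width: 0.0255
t 18.1 pos [ 0.607  -0.2343  0.0202] jaw -13.2 toolx [-0.001 -0.001 -1.   ] toolz [-0.229 -0.974  0.001] q [ 0.48  0.83 -0.32  1.64  0.35  0.73 -0.24] F [-3.4  1.1 12. ] w 0.0255
  turn [0.1 0.1 0. ] j7 now -0.24
  turn [-1.799e+02 -1.000e-01  1.000e-01] j7 now -0.24
  shift [-0.1798 -0.1763 -0.19  ]
```

```bash
python3 -m creep '[{"wx":0,"wy":0,"wz":0,"tx":-0.01,"ty":0,"tz":0,"claw":1},{"wx":0,"wy":0,"wz":0,"tx":-0.03,"ty":0,"tz":0,"claw":1},{"wx":0,"wy":0,"wz":0,"tx":-0.07,"ty":0,"tz":0,"claw":1},{"wx":0,"wy":0,"wz":0,"tx":-0.12,"ty":-0.01,"tz":-0.01,"claw":1},{"wx":0,"wy":0,"wz":0,"tx":-0.16,"ty":-0.035,"tz":-0.038,"claw":1},{"wx":0,"wy":0,"wz":0,"tx":-0.18,"ty":-0.07,"tz":-0.075,"claw":1},{"wx":0,"wy":0,"wz":0,"tx":-0.18,"ty":-0.1,"tz":-0.108,"claw":1},{"wx":0,"wy":0,"wz":0,"tx":-0.18,"ty":-0.12,"tz":-0.13,"claw":1}]' 60; python3 look.py w20
```

```text
clock: 18.9
position: [0.5188, -0.0777, 0.2021]
tool_rot: [0.895, 1.569, -0.905]
force: [0.6, -0.1, -1.5]
grip_width: 0.0255
t 18.9 pos [ 0.5188 -0.0777  0.2021] jaw -13.1 toolx [ 0.001 -0.001 -1.   ] toolz [-0.227 -0.974  0.001] q [ 0.37  0.42 -0.44  1.87  0.22  0.9  -0.4 ] F [ 0.6 -0.1 -1.5] w 0.0255
```

View pics/w20.png

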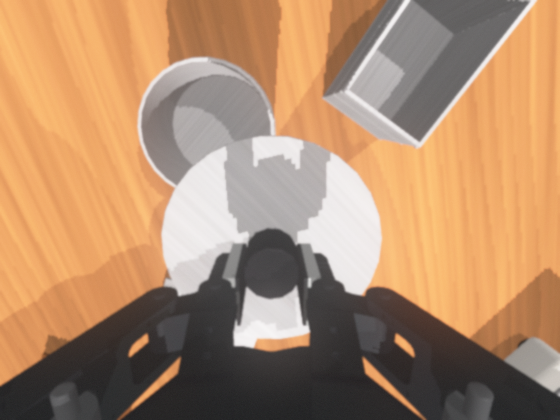

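The wide lid is held and the can's rim is partly visible at (205,120). I'll check the lid's offset in the hand and the rim again.

Run:
```python
from meas import *
from workcell import bot
l=rim("w20",(155,132,390,260),.197,lambda u,v:(v>150 or u>285) and v<240,vmin=110)
r=rim("w20",(130,55,280,180),.09,lambda u,v:u<210 and v<170)
s=bot.observe(); d=l[:2]-s["position"][:2]; print("lid-TCP",d); go(s,[r[0]-d[0],r[1]-d[1],.14],-13.1);go(s,[.479-d[0],-.0089-d[1],.14],-13.1)
```

```text
w20 circle [ 0.5177 -0.0466] dia 0.0993 rms 0.01438 275
w20 circle [ 0.479  -0.0093] dia 0.1161 rms 0.00025 146
lid-TCP [0.00063928 0.02679408]
  turn [ 0.2 -0.   0. ] j7 now -0.41
  turn [-179.8   -0.    -0. ] j7 now -0.41
  shift [ 0.0619 -0.046  -0.0277]
  turn [ 0.2 -0.   0. ] j7 now -0.41
  turn [-179.8   -0.    -0. ] j7 now -0.41
  shift [ 0.0619 -0.0461 -0.0282]
```

Run:
```python
from meas import *
from workcell import bot
# far-right arc and left-low arc only, found on bright plate mask
l=rim("w20",(160,140,395,235),.197,lambda u,v:(u>300 and 142<v<232) or (u<172 and 195<v<232),vmin=110,smax=40)
p=np.array([.5188,-.0777]); d=l[:2]-p; print("lid-TCP",d)
s=bot.observe(); info(s); go(s,[.479,-.0093,.14],-13.1)
```

```text
w20 circle [ 0.5191 -0.0778] dia 0.1222 rms 0.0002 141
lid-TCP [ 0.00026127 -0.0001319 ]
t 18.95 pos [ 0.517  -0.0734  0.2019] jaw -12.9 toolx [-0.  0. -1.] toolz [-0.223 -0.975 -0.   ] q [ 0.37  0.41 -0.44  1.87  0.22  0.9  -0.41] F [ 1.9  6.8 -0.1] w 0.0253
  turn [ 0.2 -0.   0. ] j7 now -0.41
  turn [-179.8   -0.    -0. ] j7 now -0.41
  shift [ 0.0619 -0.0513 -0.054 ]
```

The lid is centred in the hand to within 0.3 mm, so I'll move over the can.

```bash
python3 -m creep '[{"wx":0,"wy":0,"wz":0,"tx":0,"ty":-0.025,"tz":-0.027,"claw":1},{"wx":0,"wy":0,"wz":0,"tx":0.01,"ty":-0.045,"tz":-0.048,"claw":1},{"wx":0,"wy":0,"wz":0,"tx":0.04,"ty":-0.051,"tz":-0.054,"claw":1},{"wx":0,"wy":0,"wz":0,"tx":0.06,"ty":-0.051,"tz":-0.054,"claw":1},{"wx":0,"wy":0,"wz":0,"tx":0.062,"ty":-0.051,"tz":-0.054,"claw":1},{"wx":0,"wy":0,"wz":0,"tx":0.062,"ty":-0.051,"tz":-0.054,"claw":1}]'; python3 look.py w21
python3 - <<'E'
from meas import *
from workcell import bot
s=bot.observe(); go(s,[.479,-.0093,.098],-13.1)
E
```

```text
clock: 19.55
position: [0.4795, -0.0095, 0.1405]
tool_rot: [-1.66, 1.57, 2.827]
force: [-0.4, -0.4, -1.5]
grip_width: 0.0252
t 19.55 pos [ 0.4795 -0.0095  0.1405] jaw -12.9 toolx [-0.001  0.    -1.   ] toolz [-0.223 -0.975 -0.   ] q [ 0.24  0.44 -0.44  2.03  0.28  0.72 -0.6 ] F [-0.4 -0.4 -1.5] w 0.0252
  turn [ 0.2 -0.  -0. ] j7 now -0.6
  turn [-179.8    0.    -0. ] j7 now -0.6
  shift [ 0.0429 -0.0009 -0.    ]
```

View pics/w21.png

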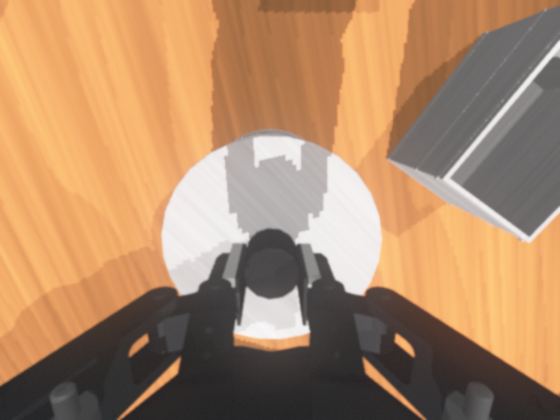

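The lid sits centred over the wide can. Lowering.

```bash
python3 -m creep '[{"wx":0,"wy":0,"wz":0,"tx":0.01,"ty":0,"tz":0,"claw":1},{"wx":0,"wy":0,"wz":0,"tx":0.02,"ty":0,"tz":0,"claw":1},{"wx":0,"wy":0,"wz":0,"tx":0.03,"ty":0,"tz":0,"claw":1},{"wx":0,"wy":0,"wz":0,"tx":0.037,"ty":0,"tz":0,"claw":1},{"wx":0,"wy":0,"wz":0,"tx":0.04,"ty":0,"tz":0,"claw":1},{"wx":0,"wy":0,"wz":0,"tx":0.041,"ty":0,"tz":0,"claw":1},{"wx":0,"wy":0,"wz":0,"tx":0.042,"ty":0,"tz":0,"claw":1}]'
```

```text
clock: 20.3
position: [0.48, -0.0095, 0.0989]
tool_rot: [2.108, 1.57, 0.312]
force: [0.7, -0.1, -1.4]
grip_width: 0.0257
```

```bash
python3 -m creep '[{"wx":0,"wy":0,"wz":0,"tx":0.001,"ty":0,"tz":0,"claw":1},{"wx":0,"wy":0,"wz":0,"tx":0.002,"ty":0,"tz":0,"claw":1}]'
```

```text
clock: 20.5
position: [0.4803, -0.0095, 0.098]
tool_rot: [1.55, 1.569, -0.247]
force: [-13.1, -1.4, 47.1]
grip_width: 0.0253
```

```bash
python3 -m creep '[{"wx":0,"wy":0,"wz":0,"tx":-0.0015,"ty":0,"tz":0,"claw":1},{"wx":0,"wy":0,"wz":0,"tx":-0.0015,"ty":0,"tz":0,"claw":0},{"wx":0,"wy":0,"wz":0,"tx":-0.0015,"ty":0,"tz":0,"claw":0},{"wx":0,"wy":0,"wz":0,"tx":-0.0015,"ty":0,"tz":0,"claw":0},{"wx":0,"wy":0,"wz":0,"tx":-0.0015,"ty":0,"tz":0,"claw":0},{"wx":0,"wy":0,"wz":0,"tx":-0.04,"ty":0,"tz":0,"claw":0},{"wx":0,"wy":0,"wz":0,"tx":-0.09,"ty":0,"tz":0,"claw":0},{"wx":0,"wy":0,"wz":0,"tx":-0.13,"ty":0,"tz":0,"claw":0}]'; python3 look.py w22
python3 - <<'E'
from meas import *
rim("w22",(170,110,370,270),.093,lambda u,v:v>170 and (u<180 or u>350 or v<240),vmin=140)
rim("w22",(170,110,370,270),.093,vmin=140)
from workcell import bot
s=bot.observe(); go(s,[0.397,-.243,.24],-121.4)
E
```

```text
clock: 21.3
position: [0.48, -0.0092, 0.2302]
tool_rot: [1.819, 1.569, 0.023]
force: [-0.1, -0.9, -0.0]
grip_width: 0.0854
t 21.3 pos [ 0.48   -0.0092  0.2302] jaw -12.9 toolx [ 0.002  0.    -1.   ] toolz [-0.223 -0.975 -0.   ] q [ 0.3   0.31 -0.49  1.94  0.18  0.93 -0.51] F [-0.1 -0.9 -0. ] w 0.0854
w22 circle [ 0.4808 -0.0098] dia 0.123 rms 0.00028 144
w22 circle [ 0.4809 -0.0095] dia 0.1231 rms 0.00031 352
  turn [108.5  -0.5  -0.2] j7 now -0.51
  turn [-71.5   0.2  -0.5] j7 now -0.51
  shift [-0.0051 -0.0308  0.2472]
```

View pics/w22.png

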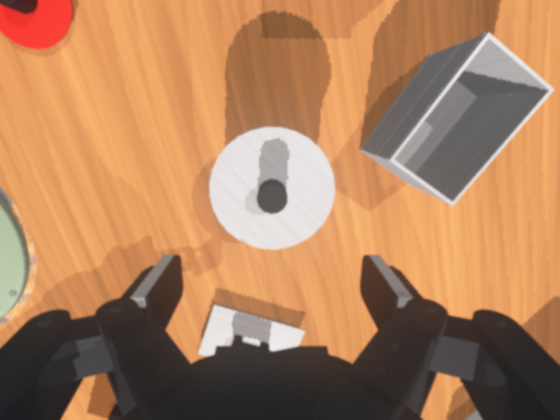

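Wide lid is on: plate circle 0.123 m at z=0.093, about 1.8 mm from the measured mouth. The oblong can's rim is whole here, with corners (487,34), (551,91), (452,204) and (390,161).

```bash
python3 - <<'E'
import cv2
a=cv2.imread("pics/w22.png")[20:220,360:560]; cv2.imwrite("pics/w22z.png",cv2.resize(a,None,fx=3,fy=3,interpolation=cv2.INTER_CUBIC))
from meas import *
c=json.load(open("w22.json")); K=ray(c,[[487,34],[551,91],[452,204],[390,161]],.1)[:,:2]
print(K.mean(0),(K[0]+K[2])/2,(K[1]+K[3])/2,[round(float(np.hypot(*(K[i]-K[i-1]))),4) for i in range(4)],[round(float(np.degrees(np.arctan2(*(K[i]-K[i-1])[::-1]))),1) for i in range(4)])
E
python3 -m creep '[{"wx":8,"wy":0,"wz":0,"tx":-0.01,"ty":-0.004,"tz":0.031,"claw":0},{"wx":16,"wy":0,"wz":0,"tx":-0.01,"ty":-0.008,"tz":0.062,"claw":0},{"wx":24,"wy":0,"wz":0,"tx":-0.01,"ty":-0.012,"tz":0.093,"claw":0},{"wx":32,"wy":0,"wz":0,"tx":-0.01,"ty":-0.016,"tz":0.124,"claw":0},{"wx":40,"wy":0,"wz":0,"tx":-0.01,"ty":-0.02,"tz":0.155,"claw":0},{"wx":48,"wy":0,"wz":0,"tx":-0.01,"ty":-0.024,"tz":0.186,"claw":0},{"wx":56,"wy":0,"wz":0,"tx":-0.01,"ty":-0.028,"tz":0.217,"claw":0},{"wx":64,"wy":0,"wz":0,"tx":-0.01,"ty":-0.031,"tz":0.247,"claw":0}]';python3 - <<'E'
from meas import *
from workcell import bot
s=bot.observe(); info(s); go(s,[0.397,-.243,.2],-121.4)
E
```

```text
[0.66796479 0.01112129] [0.66806858 0.01181148] [0.667861  0.0104311] [0.1267, 0.0791, 0.1245, 0.0774] [44.0, -47.3, -136.8, 134.4]
clock: 22.15
position: [0.396, -0.244, 0.2449]
tool_rot: [2.86, 1.562, -0.059]
force: [0.2, 0.2, 0.6]
grip_width: 0.0857
t 22.15 pos [ 0.396  -0.244   0.2449] jaw -77.3 toolx [ 0.009 -0.001 -1.   ] toolz [-0.975 -0.221 -0.008] q [ 0.57  0.24 -0.17  1.98  0.05  0.92 -0.97] F [0.2 0.2 0.6] w 0.0857
  turn [44.1 -0.5  0.1] j7 now -0.97
  turn [-1.359e+02 -1.000e-01 -6.000e-01] j7 now -0.97
  shift [ 0.0449 -0.0008 -0.0008]
```

View pics/w22z.png

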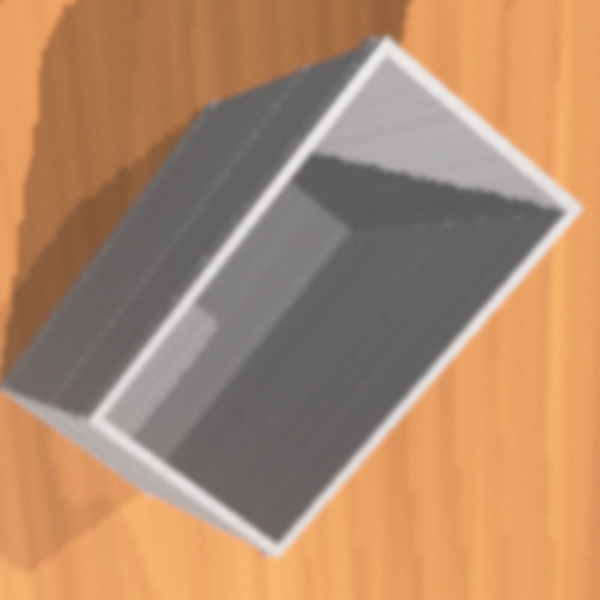

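```bash
python3 -m creep '[{"wx":8,"wy":0,"wz":0,"tx":0.02,"ty":0,"tz":0,"claw":0},{"wx":16,"wy":0,"wz":0,"tx":0.05,"ty":0,"tz":0,"claw":0},{"wx":24,"wy":-0.3,"wz":0,"tx":0.08,"ty":0,"tz":0,"claw":0},{"wx":32,"wy":-0.3,"wz":0,"tx":0.1,"ty":0,"tz":0,"claw":0},{"wx":40,"wy":-0.5,"wz":0,"tx":0.12,"ty":0,"tz":0,"claw":0},{"wx":44,"wy":-0.5,"wz":0,"tx":0.12,"ty":0,"tz":0,"claw":0},{"wx":44,"wy":-0.5,"wz":0,"tx":0.12,"ty":0,"tz":0,"claw":0}]'; python3 look.py w23
python3 - <<'E'
from meas import *
from workcell import bot
r,e=plate("w23",(272,200),box=160,vmin=110)
s=bot.observe(); go(s,[*r[0],.0155],-121.4)
E
```

```text
clock: 22.85
position: [0.3969, -0.2438, 0.1243]
tool_rot: [-0.371, 1.569, 2.224]
force: [-0.3, 0.8, -0.3]
grip_width: 0.0852
t 22.85 pos [ 0.3969 -0.2438  0.1243] jaw -121.3 toolx [-0.001  0.001 -1.   ] toolz [-0.854  0.52   0.001] q [ 0.43  0.42 -0.    2.1  -0.    0.62 -1.69] F [-0.3  0.8 -0.3] w 0.0852
w23 bbox [218 122 106 147] rect [ 0.3963 -0.2427] [0.0884 0.1355] 58.6 circ [ 0.396  -0.2431] 0.1603
   dark: rect@.045 [ 0.3986 -0.2441] [0.014  0.0552] 58.2
  turn [0.3 0.  0. ] j7 now -1.69
  turn [-1.797e+02 -1.000e-01  0.000e+00] j7 now -1.69
  shift [ 0.1092 -0.0004  0.0013]
```

View pics/w23.png

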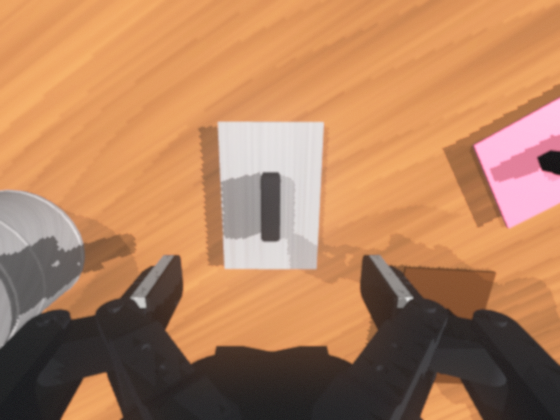

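The steel oblong lid (271,195) is between the jaws. Pink is at upper right and brown at lower right (445,310), both clear. Descending and gripping.

```bash
python3 -m creep '[{"wx":0,"wy":0,"wz":0,"tx":0.04,"ty":0,"tz":0.001,"claw":0},{"wx":0,"wy":0,"wz":0,"tx":0.075,"ty":0,"tz":0.001,"claw":0},{"wx":0,"wy":0,"wz":0,"tx":0.095,"ty":0,"tz":0.001,"claw":0},{"wx":0,"wy":0,"wz":0,"tx":0.106,"ty":0,"tz":0.001,"claw":0},{"wx":0,"wy":0,"wz":0,"tx":0.106,"ty":0,"tz":0.001,"claw":1},{"wx":0,"wy":0,"wz":0,"tx":0.106,"ty":0,"tz":0.001,"claw":1},{"wx":0,"wy":0,"wz":0,"tx":0.106,"ty":0,"tz":0.001,"claw":1},{"wx":0,"wy":0,"wz":0,"tx":0.106,"ty":0,"tz":0.001,"claw":1}]' 60; python3 -m creep '[{"wx":0,"wy":0,"wz":0,"tx":0,"ty":0,"tz":0,"claw":1},{"wx":0,"wy":0,"wz":0,"tx":0,"ty":0,"tz":0,"claw":1}]'
python3 - <<'E'
from meas import *
from workcell import bot
s=bot.observe(); info(s); go(s,[0.58,-.08,.25],-46.6)
E
```

```text
clock: 23.7
position: [0.3968, -0.2436, 0.0196]
tool_rot: [-2.491, 1.569, 0.107]
force: [0.1, 0.6, 0.2]
grip_width: 0.0282
clock: 23.9
position: [0.3972, -0.2437, 0.0201]
tool_rot: [-2.674, 1.569, -0.075]
force: [0.8, 1.3, 7.2]
grip_width: 0.0146
t 23.9 pos [ 0.3972 -0.2437  0.0201] jaw -121.1 toolx [ 0.002 -0.    -1.   ] toolz [-0.856  0.517 -0.002] q [ 0.43  0.63 -0.01  2.15  0.01  0.36 -1.7 ] F [0.8 1.3 7.2] w 0.0146
  turn [-74.5  -0.1  -0. ] j7 now -1.7
  turn [ 1.055e+02 -0.000e+00  1.000e-01] j7 now -1.7
  shift [-0.2295 -0.2348 -0.0724]
```

```bash
python3 -m creep '[{"wx":0,"wy":0,"wz":0,"tx":-0.01,"ty":0,"tz":0,"claw":1},{"wx":0,"wy":0,"wz":0,"tx":-0.03,"ty":0,"tz":0,"claw":1},{"wx":-3,"wy":0,"wz":0,"tx":-0.07,"ty":0,"tz":0,"claw":1},{"wx":-10,"wy":0,"wz":0,"tx":-0.12,"ty":-0.01,"tz":0,"claw":1},{"wx":-18,"wy":0,"wz":0,"tx":-0.16,"ty":-0.035,"tz":-0.01,"claw":1},{"wx":-26,"wy":0,"wz":0,"tx":-0.2,"ty":-0.06,"tz":-0.018,"claw":1},{"wx":-34,"wy":0,"wz":0,"tx":-0.225,"ty":-0.095,"tz":-0.03,"claw":1},{"wx":-40,"wy":0,"wz":0,"tx":-0.23,"ty":-0.12,"tz":-0.037,"claw":1}]';python3 - <<'E'
from meas import *
from workcell import bot
s=bot.observe(); info(s); go(s,[0.58,-.075,.25],-46.6)
E
```

```text
clock: 24.7
position: [0.4925, -0.1588, 0.2544]
tool_rot: [2.768, 1.563, -0.213]
force: [-0.4, -0.5, -2.6]
grip_width: 0.0143
t 24.7 pos [ 0.4925 -0.1588  0.2544] jaw -80.8 toolx [ 0.007 -0.002 -1.   ] toolz [-0.987 -0.161 -0.007] q [ 0.36  0.32 -0.21  1.84  0.08  0.98 -1.29] F [-0.4 -0.5 -2.6] w 0.0143
  turn [-34.2  -0.3  -0.3] j7 now -1.29
  turn [145.8  -0.4   0.5] j7 now -1.29
  shift [ 0.0049 -0.0687 -0.0998]
```

```bash
python3 -m creep '[{"wx":-6,"wy":0,"wz":0,"tx":0,"ty":-0.01,"tz":-0.015,"claw":1},{"wx":-14,"wy":0,"wz":0,"tx":0,"ty":-0.025,"tz":-0.037,"claw":1},{"wx":-22,"wy":-0.3,"wz":-0.3,"tx":0,"ty":-0.045,"tz":-0.065,"claw":1},{"wx":-30,"wy":-0.3,"wz":-0.3,"tx":0,"ty":-0.06,"tz":-0.088,"claw":1},{"wx":-34,"wy":-0.3,"wz":-0.3,"tx":0,"ty":-0.069,"tz":-0.1,"claw":1},{"wx":-34,"wy":-0.3,"wz":-0.3,"tx":0,"ty":-0.069,"tz":-0.1,"claw":1},{"wx":-34,"wy":-0.3,"wz":-0.3,"tx":0,"ty":-0.069,"tz":-0.1,"claw":1}]';python3 look.py w24
```

```text
clock: 25.4
position: [0.5796, -0.075, 0.2552]
tool_rot: [-2.376, 1.571, 1.518]
force: [-0.7, -0.4, -1.5]
grip_width: 0.0143
t 25.4 pos [ 0.5796 -0.075   0.2552] jaw -46.8 toolx [ 0.  0. -1.] toolz [-0.729 -0.684 -0.   ] q [ 0.28  0.44 -0.35  1.66  0.17  1.07 -0.94] F [-0.7 -0.4 -1.5] w 0.0143
```

View pics/w24.png

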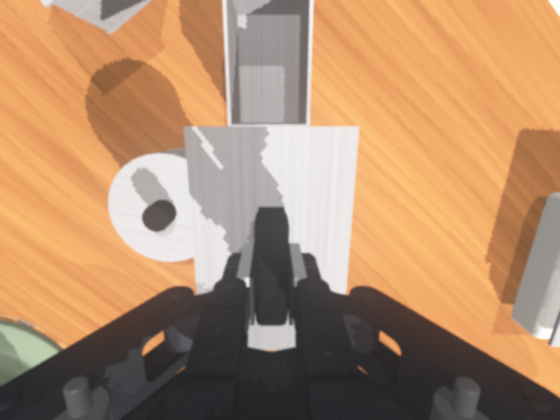

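The oblong lid is held squarely and the can mouth lies straight ahead (columns 224–312). I'll check heading and sideways offset from its two long edges and the lid's far corners.

Run:
```python
from meas import *
from workcell import bot
s=bot.observe(); info(s); c=json.load(open("w24.json")); p=np.array([.5796,-.075,.2552]); a=np.radians(-46.8)
y=np.array([np.cos(a),np.sin(a),0]); z=np.cross([0,0,-1],y)
im=cv2.imread("pics/w24.png"); hsv=cv2.cvtColor(im,cv2.COLOR_BGR2HSV); g=hsv[...,1]<80
L=[];Rr=[]
for v in range(12,116,4):
    w=np.where(g[v,200:335])[0]+200; L.append((w.min()-.5,v)); Rr.append((w.max()+.5,v))
for nm,q in (("L",L),("R",Rr)):
    P=ray(c,q,.1)-p; X=np.c_[P@z,P@y]; f=np.polyfit(X[:,0],X[:,1],1); print(nm,"slope deg",np.degrees(np.arctan(f[0])),"y at can",np.polyval(f,-.124), "res",np.std(X[:,1]-np.polyval(f,X[:,0])))
for q in ((184,127),(358,127)):
    P=ray(c,[q],.2501)[0]-p; print("lid corner y,z",P@y,P@z)
m=np.array([.668,.011,.2552])-p; print("can in tool y,z",m@y,m@z)
go(s,[.668,.011,.15],-46.6)
```

```text
t 25.45 pos [ 0.5795 -0.0754  0.2552] jaw -46.9 toolx [ 0.  0. -1.] toolz [-0.73  -0.684 -0.   ] q [ 0.28  0.44 -0.35  1.66  0.17  1.07 -0.94] F [ 0.1 -0.3 -1.6] w 0.0145
L slope deg 0.32240850301422175 y at can -0.043395786799180804 res 0.00037331508140983887
R slope deg 0.1069893347814355 y at can 0.03807263580385812 res 0.00029065169233456035
lid corner y,z -0.04331931750889815 -0.06577453038156135
lid corner y,z 0.04415746796580786 -0.06577628916483061
can in tool y,z -0.002177337794145271 -0.12331187777392001
  turn [-0.3 -0.  -0. ] j7 now -0.94
  turn [179.7  -0.    0. ] j7 now -0.94
  shift [ 0.1053 -0.0026 -0.1236]
```

```bash
python3 -m creep '[{"wx":-0.2,"wy":0,"wz":0,"tx":0,"ty":-0.001,"tz":-0.02,"claw":1},{"wx":-0.2,"wy":0,"wz":0,"tx":0.01,"ty":-0.002,"tz":-0.06,"claw":1},{"wx":-0.2,"wy":0,"wz":0,"tx":0.03,"ty":-0.003,"tz":-0.1,"claw":1},{"wx":-0.2,"wy":0,"wz":0,"tx":0.06,"ty":-0.003,"tz":-0.12,"claw":1},{"wx":-0.2,"wy":0,"wz":0,"tx":0.09,"ty":-0.003,"tz":-0.1255,"claw":1},{"wx":-0.2,"wy":0,"wz":0,"tx":0.105,"ty":-0.003,"tz":-0.1255,"claw":1},{"wx":-0.2,"wy":0,"wz":0,"tx":0.105,"ty":-0.003,"tz":-0.1255,"claw":1},{"wx":-0.2,"wy":0,"wz":0,"tx":0.105,"ty":-0.003,"tz":-0.1255,"claw":1}]';python3 look.py w25
python3 - <<'E'
from meas import *
from workcell import bot
s=bot.observe(); go(s,[.6695,.0125,.1081],-46.7)
E
```

```text
clock: 26.25
position: [0.6692, 0.0114, 0.1516]
tool_rot: [2.053, 1.57, -0.334]
force: [0.5, 0.4, -0.2]
grip_width: 0.0145
t 26.25 pos [0.6692 0.0114 0.1516] jaw -46.8 toolx [ 0.001 -0.    -1.   ] toolz [-0.729 -0.685 -0.001] q [ 0.1   0.68 -0.33  1.53  0.25  0.97 -1.12] F [ 0.5  0.4 -0.2] w 0.0145
  turn [-0.1 -0.1 -0.1] j7 now -1.12
  turn [ 1.799e+02 -2.000e-01  1.000e-01] j7 now -1.12
  shift [ 0.044  -0.0007 -0.0005]
```

View pics/w25.png

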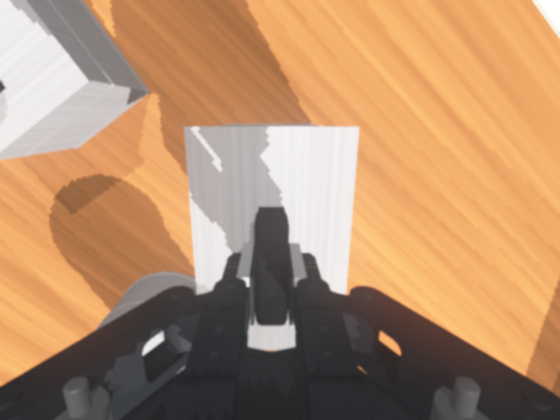

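```bash
python3 -m creep '[{"wx":0,"wy":0,"wz":0,"tx":0.01,"ty":0,"tz":0,"claw":1},{"wx":0,"wy":0,"wz":0,"tx":0.02,"ty":0,"tz":0,"claw":1},{"wx":0,"wy":0,"wz":0,"tx":0.03,"ty":0,"tz":0,"claw":1},{"wx":0,"wy":0,"wz":0,"tx":0.037,"ty":0,"tz":0,"claw":1},{"wx":0,"wy":0,"wz":0,"tx":0.04,"ty":0,"tz":0,"claw":1},{"wx":0,"wy":0,"wz":0,"tx":0.0415,"ty":0,"tz":0,"claw":1},{"wx":0,"wy":0,"wz":0,"tx":0.0415,"ty":0,"tz":0,"claw":1}]'
```

```text
clock: 27.0
position: [0.6697, 0.0117, 0.1106]
tool_rot: [2.283, 1.569, -0.104]
force: [0.7, -0.7, -1.3]
grip_width: 0.014
```

```bash
python3 -m creep '[{"wx":0,"wy":0,"wz":0,"tx":0.001,"ty":0,"tz":0,"claw":1},{"wx":0,"wy":0,"wz":0,"tx":0.0025,"ty":0,"tz":0,"claw":1}]'
```

```text
clock: 27.2
position: [0.6699, 0.0117, 0.1083]
tool_rot: [2.291, 1.568, -0.096]
force: [-0.2, -0.4, -1.1]
grip_width: 0.0144
```

```bash
python3 -m creep '[{"wx":0,"wy":0,"wz":0,"tx":0.001,"ty":0,"tz":0,"claw":1},{"wx":0,"wy":0,"wz":0,"tx":0.001,"ty":0,"tz":0,"claw":1}]'
```

```text
clock: 27.4
position: [0.67, 0.0117, 0.1082]
tool_rot: [2.265, 1.568, -0.122]
force: [-4.5, -0.4, 9.0]
grip_width: 0.0147
```

Contact at z=0.1082, against 0.1081 predicted. Releasing.

```bash
python3 -m creep '[{"wx":0,"wy":0,"wz":0,"tx":0,"ty":0,"tz":0,"claw":1},{"wx":0,"wy":0,"wz":0,"tx":0,"ty":0,"tz":0,"claw":0},{"wx":0,"wy":0,"wz":0,"tx":0,"ty":0,"tz":0,"claw":0},{"wx":0,"wy":0,"wz":0,"tx":0,"ty":0,"tz":0,"claw":0},{"wx":0,"wy":0,"wz":0,"tx":0,"ty":0,"tz":0,"claw":0},{"wx":0,"wy":0,"wz":0,"tx":-0.04,"ty":0,"tz":0,"claw":0},{"wx":0,"wy":0,"wz":0,"tx":-0.09,"ty":0,"tz":0,"claw":0},{"wx":0,"wy":0,"wz":0,"tx":-0.14,"ty":0,"tz":0,"claw":0}]'; python3 look.py w26
python3 - <<'E'
from meas import *
from workcell import bot
plate("w26",(272,200),z=.103,dark=False,vmin=120,box=115)
s=bot.observe(); go(s,[.4,-.3,.3],-46.7)
E
```

```text
clock: 28.2
position: [0.6691, 0.0118, 0.2497]
tool_rot: [2.288, 1.568, -0.099]
force: [1.4, 0.3, 0.0]
grip_width: 0.0855
t 28.2 pos [0.6691 0.0118 0.2497] jaw -46.8 toolx [ 0.002 -0.    -1.   ] toolz [-0.728 -0.685 -0.002] q [ 0.11  0.59 -0.35  1.43  0.21  1.16 -1.08] F [1.4 0.3 0. ] w 0.0855
w26 bbox [226 120  92 132] rect [0.6692 0.0105] [0.1361 0.0886] 43.2 circ [0.6692 0.0102] 0.1604
  turn [-0.1 -0.6 -0.5] j7 now -1.08
  turn [179.9  -0.8   0.9] j7 now -1.08
  shift [-0.0448  0.0416  0.4116]
```

View pics/w26.png

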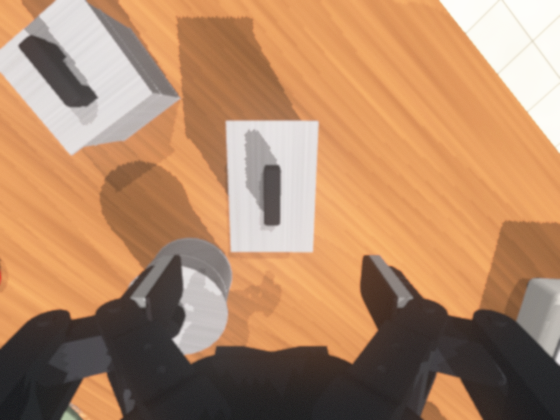

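Oblong lid is home: plate 0.1361×0.0886 m at z=0.103, 1.3 mm from the mouth centre. I'll pull the arm back and check everything in the fixed views.

```bash
python3 -m creep '[{"wx":0,"wy":0,"wz":0,"tx":-0.02,"ty":0,"tz":0.04,"claw":0},{"wx":0,"wy":0,"wz":0,"tx":-0.04,"ty":0.01,"tz":0.085,"claw":0},{"wx":0,"wy":0,"wz":0,"tx":-0.04,"ty":0.015,"tz":0.13,"claw":0},{"wx":0,"wy":0,"wz":0,"tx":-0.04,"ty":0.02,"tz":0.175,"claw":0},{"wx":0,"wy":0,"wz":0,"tx":-0.04,"ty":0.025,"tz":0.22,"claw":0},{"wx":0,"wy":0,"wz":0,"tx":-0.04,"ty":0.03,"tz":0.265,"claw":0},{"wx":0,"wy":0,"wz":0,"tx":-0.04,"ty":0.035,"tz":0.31,"claw":0},{"wx":0,"wy":0,"wz":0,"tx":-0.04,"ty":0.04,"tz":0.33,"claw":0}]'; python3 -m creep '[{"wx":0,"wy":0,"wz":0,"tx":0,"ty":0.02,"tz":0.04,"claw":0},{"wx":0,"wy":0,"wz":0,"tx":0,"ty":0.04,"tz":0.08,"claw":0},{"wx":0,"wy":0,"wz":0,"tx":0,"ty":0.06,"tz":0.1,"claw":0},{"wx":0,"wy":0,"wz":0,"tx":0,"ty":0.06,"tz":0.1,"claw":0},{"wx":0,"wy":0,"wz":0,"tx":0,"ty":0.06,"tz":0.1,"claw":0}]'
python3 - <<'E'
from h import *
from workcell import bot
info(bot.observe())
a=bot.grab_frame("side"); b=bot.grab_frame("top"); cv2.imwrite("pics/sF0.png",a); cv2.imwrite("pics/tF0.png",b)
cv2.imwrite("pics/sF.png",cv2.resize(a[100:400,110:420],None,fx=1.9,fy=1.9,interpolation=cv2.INTER_CUBIC))
cv2.imwrite("pics/tF.png",cv2.resize(b[130:290,120:460],None,fx=2.35,fy=2.35,interpolation=cv2.INTER_CUBIC))
E
```

```text
clock: 29.05
position: [0.4556, -0.246, 0.2962]
tool_rot: [2.332, 1.558, -0.059]
force: [1.0, 1.0, 0.3]
grip_width: 0.0853
clock: 29.55
position: [0.4233, -0.3582, 0.2956]
tool_rot: [2.368, 1.559, -0.023]
force: [0.5, 0.4, 0.5]
grip_width: 0.0851
t 29.55 pos [ 0.4233 -0.3582  0.2956] jaw -47.0 toolx [ 0.012 -0.    -1.   ] toolz [-0.732 -0.682 -0.009] q [ 0.78  0.34 -0.24  1.7   0.08  1.11 -0.3 ] F [0.5 0.4 0.5] w 0.0851
```

View pics/sF.png

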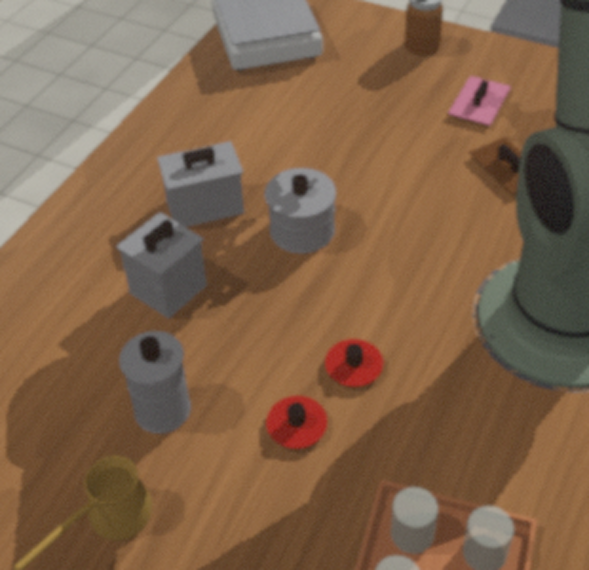

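View pics/tF.png

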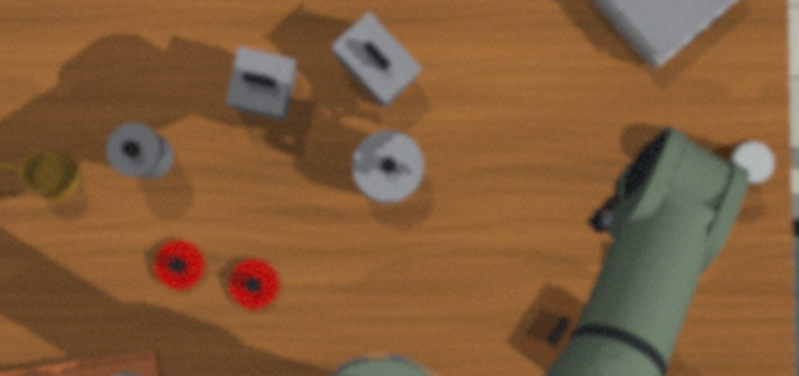

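All four lids sit flat. The coffee pot (48,175) and the glass jar (752,162) in the enlarged top view are where they were at the start, and the arm is clear. Handing in.

```bash
python3 -m creep '[{"wx":0,"wy":0,"wz":0,"tx":0,"ty":0,"tz":0,"claw":0},{"wx":0,"wy":0,"wz":0,"tx":0,"ty":0,"tz":0,"claw":0}]'; python3 -c "
from workcell import bot
print(bot.job_done())"
```

```text
clock: 29.85
position: [0.4241, -0.3564, 0.296]
tool_rot: [2.357, 1.558, -0.031]
force: [0.2, -0.3, -0.7]
grip_width: 0.0854
the job is handed in; nothing more can be done
None
```

All four lids (square, tall, wide, oblong) are on their own canisters, each lowered until the wrist felt the rim and then released. I handed the job in at about 30 s; no verdict is reported.

| Lid | Offset from mouth centre (mm) | Plate size at its seated height (mm) |
|---|---|---|
| Square | 1.4 | 100.6 × 100.7 (listed 100 × 100) |
| Tall | 0.6 | 90.8 across (listed 92) |
| Wide | 1.8 | 123 across (listed 124) |
| Oblong | 1.3 | 136.1 × 88.6 (listed 136 × 88) |

These come from the wrist camera. In the last side and top views all four lids look flat and all four canisters upright. By eye, the coffee pot, glass jar and look-alikes have not moved.

- **First grasp missed:** the first close on the square lid's handle caught nothing. The fingertips really stand about 25–28 mm farther back than the stated geometry, so I gripped about 20 mm lower from then on.
- **Contact forces:** pressing the lids home gave short peaks of up to about 47 N at the wrist, on the wide lid. Closing on the two round knobs gave 12–18 N.
- **Top camera:** its first estimates of the canister mouths were up to about 13 mm off, because it also saw the side walls. I used the wrist camera's values instead.

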